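# Set up the pinning station for a batch of lock cylinders

## Robot

A 7-joint arm with a two-finger parallel gripper is mounted at the origin on the work surface. World frame = base frame: x ahead of the robot, y to its left, z up, the work surface at z = 0. Lengths are in mm, angles in degrees, forces in N, time in s.
With the tool pointing down it reaches from about 400 to 850 mm from the base axis. Payload 4.4 kg.
Tool frame: the origin (TCP) lies on the centre line of the jaws, within the pads' length; the fingertips stand ctrl.tip_extent ahead of it and the grasp point (between the pads) lies 6 mm ahead of it (ctrl.tip_extent is the distance from the TCP to the fingertips, in mm); z points along the fingers, y is the line along which they close (so a half turn about z gives the same grasp; the last joint's range is limited). The gripper opens to 94 mm and grips with 3 to 60 N. Pads are 16 mm wide; open, the fingers measure 119 mm over their backs; the gripper's body (75 mm by 177 mm) begins 78 mm behind the grasp point.
Start: joints at [69.683, 36.005, 2.206, 86.941, -1.547, 57.084, -1.146], TCP at [185.149, -623.087, 230.478] pointing down, gripper open.
Joint ranges: [-175.42, 175.42], [-21.48, 121.26], [-71.46, 75.88], [10.55, 141.38], [-63.04, 243.04], [13.31, 113.54], [-168.57, 168.57]. Speed limits (degrees/s): [147.25, 147.25, 180, 180, 180, 180, 180].

## Interface

Orientations are given as a 3x3 rotation matrix whose columns are the frame's x, y, z axes.
In Python, from bench import readout, vision, order, ctrl gives the robot as it stands.
- The arm moves only by the shell command python3 -m pendant 'ROWS' [OPENING]. ROWS is JSON, a list of rows, each an object of numbers: "dx", "dy", "dz": the shift along the tool's x, y, z in mm; "spin": the turn about the tool's z in rad. In form: [{"dx": .., "dy": .., "dz": .., "spin": ..}, ...]. A call has 1 to 20 rows; each row is the pose to reach, as a shift and turn from the pose commanded when the call began, along the tool's axes at that moment; what a row does not reach only later rows make up. A row lasts 1/8 s, in which the tool goes at most 62.5 mm and 10.7 degrees, less where a joint would pass 70% of its speed; a pose out of reach is approached as far as the arm can. A call with a gripper value outside its range is refused whole. OPENING is the closure, from -1 (fully open) to 1 (shut), set as the call begins (- or left out, the last holds). The fingers move at their own pace and stop on an object; the grip force is fixed at half the most. Time passes only in rows, so rows that repeat a pose let the fingers close. It gives the time, the measured TCP pose, the force, the opening and the grip force at its end, in the units of the state.
- readout.sense(): the state, without advancing time (a new reading comes with each control period).
- vision.camera(name): name is "scene" or "top" or "wrist"; returns (picture, depth): 480x640x3 uint8, blue, green, red; 480x640 float32, mm along the optical axis (not along the pixel's ray), 0 where there is no reading.
- vision.camera_params(name): a dict with "fx", "fy", "cx", "cy" (pixels), "extrinsics" (4x4, takes a point from camera to world coordinates). Camera axes: x right, y up, looking along -z (the intrinsics and any distortion apply to the point x, -y, -z); pixel columns grow to the right and rows downward; lengths in mm; the calibration is good to about 2 mm. A picture is of the moment at which its call begins: read the wrist's pose just before it. camera_params takes no time and is no camera call; for the wrist camera it gives the pose at the moment of the call.
- order.job_done(): hands the job in; it is judged then, once.
The state is a dict: "clock": time; "joint_pos": joint angles; "qd": joint speeds; "effort": joint torques, N m; "ee_pos": TCP position; "tool_rot": TCP orientation; "wrist_force": force on the tool from outside, world axes, zero at the start; "moment": the same for the moment, N m; "finger_gap": opening from 0.0 (shut) to 1.0 (fully open); "finger_force": force on a finger pad.
Only numpy, scipy, OpenCV 4.12 (cv2) and the standard library are available. Lean on these libraries where they do the work, as an engineer would, in place of code of your own. Each camera call takes 0.05 s, during which the arm holds its last target. There are 200 camera calls.

## Task

Set up the locksmith's pinning station: lift the pinning head off the case it is parked on, lower it onto the ball mount until it sits fully home, and press its yellow latch lever right down. Then prise up the case lid with the red-handled blade, swing it well back past upright, and slide the blade flat and fully home into the empty slot of the tool block. Stand every lock cylinder from the case upright, fully down, in a well of its own in the head; leave the padlock, the jar and the screwdriver where they are.

Things in the scene. Friction and masses are not known exactly. Their poses are not given: they have to be found in the camera images.
- head: Loose pinning head, 0.56 kg, upright on the shut lid: black socket housing 72 mm across, 48 mm tall, socket 43 mm wide and open below, under a blue plate 90 (x) x 170 (y) mm, 20 mm thick, top at 68 mm, with four wells. Origin: centre of the housing's underside on the socket axis; z up, lever towards -x. Goes on the ball at any yaw, home when it rests on the shoulder; even latched it can turn.
- hub (a point): Centre of the top of the head's aluminium grip hub, which stands on the middle of the plate: 24 mm wide along the head's y, 30 mm along x, 32 mm tall (from 68 to 100 mm above the head's origin), centred 4 mm to the head's +x side of the socket axis.
- latch (a joint): Head's latch lever: 0.5 fully raised, 0 pressed right down (level, latched). Pivot 30 mm to the head's -x of the socket axis, 76 mm above its origin; lever points to -x. Pressing its end down about 20 mm swings a pawl under the ball; it stays where left and takes about 2 N at the pad. Lever down, the pawl blocks the socket, so it must be up while the head goes on.
- latch_pad (a point): Centre of the top face of the lever's yellow press pad (16 x 22 mm), 50 mm from the pivot. It is carried by the lever; when latched it is 80 mm to -x of the socket axis and 80 mm above the head's origin.
- well1 (a point): Centre of the floor of well 1 in the head, a round hole 33 mm across and 15 mm deep, at x -23, y -62 mm in the head, floor 53 mm above the head's origin.
- well2 (a point): Centre of the floor of well 2 in the head, a round hole 33 mm across and 15 mm deep, at x -23, y 62 mm in the head, floor 53 mm above the head's origin.
- well3 (a point): Centre of the floor of well 3 in the head, a round hole 33 mm across and 15 mm deep, at x 23, y -62 mm in the head, floor 53 mm above the head's origin.
- well4 (a point): Centre of the floor of well 4 in the head, a round hole 33 mm across and 15 mm deep, at x 23, y 62 mm in the head, floor 53 mm above the head's origin.
- ball_mount: Fixed ball mount: bolted flange 96 mm across, grey pedestal 80 mm across with a flat shoulder 30 mm above the bench, and on a thin neck a steel ball 40 mm across, its centre 56 mm and its top 76 mm above the bench. Origin: centre of the underside, on the ball axis.
- seat (a point): Centre of the mount's flat shoulder, on the ball axis, 30 mm above the bench: the head's origin comes here when it is fully home.
- case: Fixed white case 170 mm deep (x) x 200 wide (y) x 48 tall, walls 4 mm. Inner floor 5 mm above the bench, a low cross of black ribs (top 15 mm) between four cells, a 27 mm tall parts strip along the back. Origin: centre of the underside; -x is the front, roughly facing the robot. The middle 70 mm of the front wall is cut down to 36 mm: a notch under the lid.
- lid (a joint): Case lid angle: 0 shut, 1.57 upright, 2.1 fully back (stop). Sheet 204 mm wide, 5 mm thick, 182 mm from hinge to front edge, hinged along the case's back (+x) top edge, opens upwards. Shut, its underside is 48 mm above the bench, the front edge overhangs the case front by 12 mm. Stiff hinge: stays where left; about 2 N at the front edge raises it.
- lid_hinge (a point): Middle of the lid's hinge line (at the lid's underside), 85 mm behind the case's origin and 48 mm above the bench; x and y axes as the case.
- blade: Loose prising blade, 0.07 kg, lying flat: red handle 90 mm long (x), 22 wide (y), 16 thick (z); flat steel blade 70 mm long, 18 wide (12 over the last 15 mm), 3 thick, at mid thickness of the handle (8 mm above its underside). Origin: centre of the handle's underside; x points to the blade's tip, 115 mm ahead of the origin.
- blade_root (a point): Where the blade enters the handle, 45 mm ahead of the origin along x, at mid thickness.
- tool_block: Fixed wooden tool block 85 mm deep (x) x 130 mm wide (y) x 61 mm tall, its front (-x) facing roughly to the robot, with two flat level slots in the front face and an 8 mm sight groove along the top above each. The slot on its +y side holds a file with a green handle, which stays; the other is empty. Origin: centre of the underside.
- slot (a point): Centre of the empty slot's mouth in the block's front face, 40 mm above the bench, 33 mm to the block's -y side. The slot is 23 mm wide, 7 high, 75 deep, level, running along the block's x. With the blade fully home blade_root is here and the handle's end touches the face; let go, the handle sags a few degrees.
- cyl1: Brass lock cylinder, loose, 30 mm across, 38 mm tall, 0.12 kg, standing upright on the floor of the case, one in a cell; two to four of the four are present. Origin: centre of its underside; z up. Any cylinder may go into any well; 23 mm of it then stands out of the plate.
- cyl2: Brass lock cylinder, loose, 30 mm across, 38 mm tall, 0.12 kg, standing upright on the floor of the case, one in a cell; two to four of the four are present. Origin: centre of its underside; z up. Any cylinder may go into any well; 23 mm of it then stands out of the plate.
- cyl3: Brass lock cylinder, loose, 30 mm across, 38 mm tall, 0.12 kg, standing upright on the floor of the case, one in a cell; two to four of the four are present. Origin: centre of its underside; z up. Any cylinder may go into any well; 23 mm of it then stands out of the plate.
- cyl4: Brass lock cylinder, loose, 30 mm across, 38 mm tall, 0.12 kg, standing upright on the floor of the case, one in a cell; two to four of the four are present. Origin: centre of its underside; z up. Any cylinder may go into any well; 23 mm of it then stands out of the plate.
- padlock: Bystander: brass padlock lying flat, 45 x 50 x 22 mm with a steel shackle. Origin: underside of the body.
- pin_jar: Bystander: clear jar with a black cap, 44 mm across, 55 mm tall. Origin: centre of the underside.
- driver: Bystander: screwdriver with an orange handle, 180 mm long, lying on the bench.
Mind the look-alikes: they are no part of the job. Several things have the shape of the blade; the one meant has the colours described above.

How it is judged:
By the outcome, as a careful person would: the job done as asked, in the order asked, and still so for the second after the job is handed in, with the robot touching nothing.
Of cyl1, cyl2, cyl3, cyl4 only 2 to 4 are there at a start; the rules pass over those that are not, and their reading is None.
At some moment in a run one of blade, head may be knocked a few centimetres aside while the robot is not near it.
It also fails if it takes over 210 s, if anything falls off the work surface, if the arm or the gripper's body presses on something with over 40 N, if the wrist force passes 120 N, or if a joint passes its speed limit or range.

## Working session

There is one attempt and no reset: what is moved stays moved. The work goes in short steps, Python scripts to look and compute and a shell command to move; the robot and the scene stay as the last step left them, time stands still between calls to the robot, and variables do not carry over. Pictures are saved under pics/ and viewed, at most 17 in all, crops included, and the job is handed in when it is done.

```bash
ls; mkdir -p pics
python3 - <<'E'
from bench import readout, vision, order, ctrl
import cv2,json
print(ctrl.tip_extent, [x for x in dir(ctrl) if x[0]!='_'])
s=readout.sense(); print(s)
for n in ("scene","top"):
    p,d=vision.camera(n); cv2.imwrite(f"pics/{n}0.png",p); 
    import numpy as np; np.save(f"pics/{n}0.npy",d)
    print(n,vision.camera_params(n))
E
```

```text
pics
25.0 ['Unreachable', 'tip_extent']
{'clock': 0.0, 'joint_pos': array([69.68470972, 36.05740611,  2.20240453, 86.99471359, -1.54723016,
       57.08360706, -1.14655994]), 'qd': array([ 0.0597098 ,  0.06218377,  0.04039498, -0.03566259,  0.01433587,
       -0.00330312,  0.10184798]), 'effort': array([-7.73223965e-04, -5.49716806e+01,  1.14329249e+00, -1.86632252e+01,
       -5.22474200e-02,  2.35790742e-02,  1.63510017e-04]), 'ee_pos': array([ 184.95926411, -622.49241155,  229.57828668]), 'tool_rot': array([[ 9.58598313e-01,  2.84761265e-01, -5.43807465e-04],
       [ 2.84761784e-01, -9.58596680e-01,  1.76936139e-03],
       [-1.74464430e-05, -1.85096243e-03, -9.99998287e-01]]), 'wrist_force': array([-0.73409477, -0.44141527, -0.12381963]), 'moment': array([ 0.01771819, -0.00928135,  0.00352616]), 'finger_force': 0.0, 'finger_gap': 0.9984812655414887}
scene {'fx': 461.1386026950733, 'fy': 461.1386026950733, 'cx': 313.96584315472063, 'cy': 238.79786575430393, 'extrinsics': array([[-1.86467530e-01, -5.24051623e-01,  8.31023319e-01,
         1.35915222e+03],
       [ 9.82338353e-01, -8.60788627e-02,  1.66137864e-01,
         7.98180014e+01],
       [-1.55312750e-02,  8.47325395e-01,  5.30846921e-01,
         6.61218558e+02],
       [ 0.00000000e+00,  0.00000000e+00,  0.00000000e+00,
         1.00000000e+00]])}
top {'fx': 495.66933089657556, 'fy': 495.66933089657556, 'cx': 315.75294445012383, 'cy': 234.87099136461757, 'extrinsics': array([[ 5.33897730e-03,  9.95226577e-01, -9.74451425e-02,
         3.85340903e+02],
       [-9.99878275e-01,  3.88435829e-03, -1.51111771e-02,
        -9.17220724e+01],
       [-1.46605332e-02,  9.75139592e-02,  9.95126171e-01,
         1.32395281e+03],
       [ 0.00000000e+00,  0.00000000e+00,  0.00000000e+00,
         1.00000000e+00]])}
```

View pics/scene0.png

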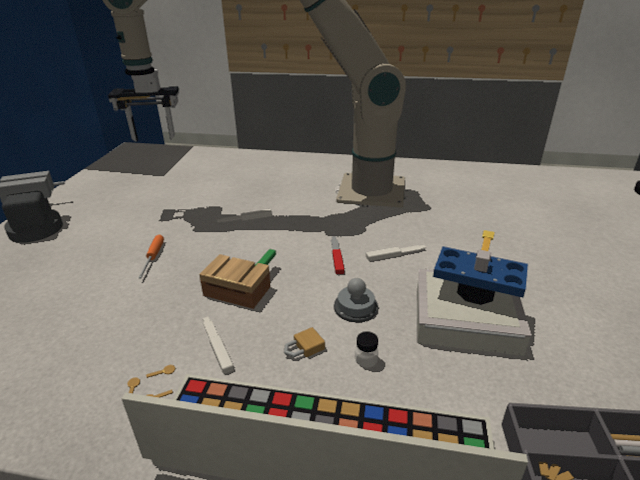

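View pics/top0.png

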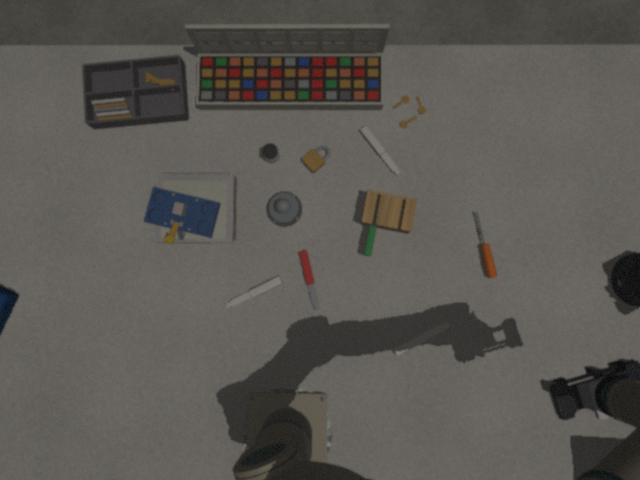

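The scene view shows the head (blue plate, lever toward the robot) on the case at top view (180,210). The ball mount is at (284,207), the tool block at (388,212), and the red blade at (307,268) with its tip pointing toward the robot.

```bash
cat > h.py <<'E'
import numpy as np, cv2
from bench import readout, vision, order, ctrl
def cloud(name,pd=None,par=None):
    P=par or vision.camera_params(name); p,d=pd or vision.camera(name)
    v,u=np.mgrid[:480,:640]
    c=np.stack([(u-P['cx'])/P['fx']*d,-(v-P['cy'])/P['fy']*d,-d],-1)
    E=np.array(P['extrinsics']); w=c@E[:3,:3].T+E[:3,3]; w[d<=0]=np.nan
    return p,w
def proj(name,X,par=None):
    P=par or vision.camera_params(name); E=np.array(P['extrinsics'])
    c=(np.atleast_2d(X)-E[:3,3])@E[:3,:3]
    return np.stack([P['cx']+P['fx']*c[:,0]/-c[:,2],P['cy']+P['fy']*c[:,1]/c[:,2]],-1)
def ray(name,u,v,z,par=None):
    P=par or vision.camera_params(name); E=np.array(P['extrinsics'])
    r=E[:3,:3]@[(u-P['cx'])/P['fx'],-(v-P['cy'])/P['fy'],-1]
    return E[:3,3]+r*(z-E[2,3])/r[2]
def save(name,img,roi=None,k=1,gain=1.0):
    if roi: u0,v0,u1,v1=roi; img=img[v0:v1,u0:u1]
    cv2.imwrite('pics/'+name,cv2.resize(cv2.convertScaleAbs(img,alpha=gain),None,fx=k,fy=k,interpolation=cv2.INTER_CUBIC))
def rect(w,m):
    q=w[m][:,:2].astype(np.float32); r=cv2.minAreaRect(q); return r, np.median(w[m][:,2])
E
python3 - <<'E'
from h import *
p=cv2.imread('pics/top0.png'); d=np.load('pics/top0.npy')
_,w=cloud('top',(p,d))
hsv=cv2.cvtColor(p,cv2.COLOR_BGR2HSV); H,S,V=[hsv[...,i].astype(int) for i in range(3)]
z=w[...,2]; v,u=np.mgrid[:480,:640]
def box(a,b,c,e): return (u>a)&(u<c)&(v>b)&(v<e)
print('bench z',np.nanmedian(z[250:290,150:220]))
m=box(135,175,235,250)&(H>95)&(H<130)&(S>100)&(V>40)&(z>100); print('plate',rect(w,m),m.sum())
m=box(135,160,240,250)&(z>40)&(z<65); print('lid',rect(w,m))
m=box(355,185,420,240)&(z>50)&(z<75); print('block',rect(w,m))
m=box(290,240,325,290)&((H<8)|(H>172))&(S>120); print('redhandle',rect(w,m))
m=box(305,280,325,312)&(V>70)&(z>3); print('bl',rect(w,m),m.sum())
m=box(260,185,305,230); 
for lo,hi in((20,40),(60,90)):
  k=m&(z>lo)&(z<hi); print('ball',cv2.minEnclosingCircle(w[k][:,:2].astype(np.float32)),np.nanmax(z[k]),k.sum())
save('t1.png',p,(130,140,430,330),2.6,2)
ps=cv2.imread('pics/scene0.png'); save('s1.png',ps,(320,210,560,370),3.2,1.3)
E
```

```text
bench z 0.3099526598396096
plate (((558.7587280273438, 257.8634033203125), (167.8868408203125, 84.57576751708984), 76.25971221923828), np.float64(120.31057030017917)) 1706
lid (((582.6378784179688, 245.71060180664062), (185.7281951904297, 206.1615447998047), 0.10403283685445786), np.float64(53.647410652503595))
block (((555.0537109375, -255.89385986328125), (130.44004821777344, 125.9450454711914), 79.02774047851562), np.float64(61.713683216382606))
redhandle (((427.670654296875, -47.21031188964844), (86.38282775878906, 19.547958374023438), 13.842367172241211), np.float64(15.990411508466309))
bl (((352.26812744140625, -70.56511688232422), (78.7256088256836, 47.66006088256836), 0.31233397126197815), np.float64(8.86344456758195)) 264
ball ((586.2257690429688, 14.661291122436523), 40.21077346801758) 37.39354330995752 530
ball ((585.2066040039062, 14.235419273376465), 19.39472198486328) 80.73511964608429 174
```

View pics/t1.png

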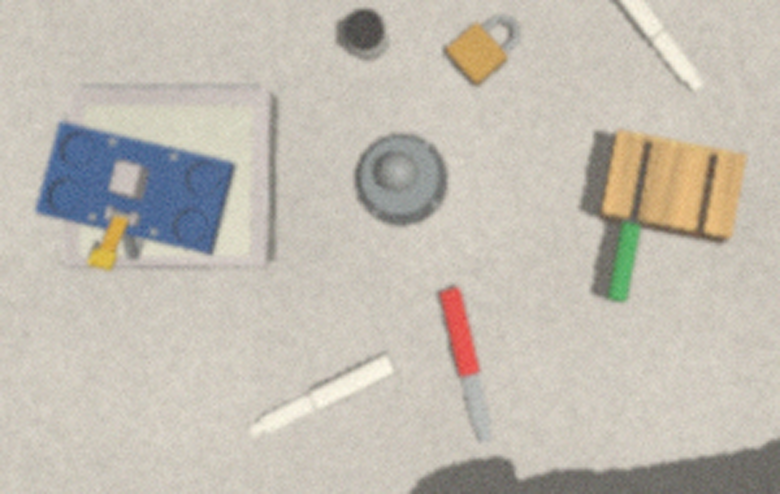

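```bash
cat >> h.py <<'E'
def goto(x,y,z,yaw=None):
    """print shift in tool axes to TCP target; yaw = world angle of tool x (deg)"""
    s=readout.sense(); R=s['tool_rot']; d=R.T@(np.array([x,y,z])-s['ee_pos'])
    a=np.degrees(np.arctan2(R[1,0],R[0,0])); sp=0 if yaw is None else -np.radians((yaw-a+180)%360-180)
    print('clock %.2f ee %s yaw %.2f  F %s gap %.3f ff %.1f'%(s['clock'],s['ee_pos'].round(1),a,s['wrist_force'].round(1),s['finger_gap'],s['finger_force']))
    print('  -> dx %.1f dy %.1f dz %.1f spin %.3f  n=%.1f'%(*d,sp,max(np.linalg.norm(d)/62.5,abs(sp)/.187)))
E
python3 - <<'E'
from h import *
print(vision.camera_params('wrist'))
s=readout.sense(); E=vision.camera_params('wrist')['extrinsics']; print(s['tool_rot'].T@(E[:3,3]-s['ee_pos']), s['tool_rot'].T@E[:3,:3])
goto(562,257,330,-13.7)
E
```

```text
{'fx': 360.1883566651118, 'fy': 360.1883566651118, 'cx': 321.78598354679536, 'cy': 238.07764300478195, 'extrinsics': array([[ 2.84974759e-01,  9.25600839e-01,  2.49103338e-01,
         2.56803217e+02],
       [-9.58532203e-01,  2.75812745e-01,  7.17171239e-02,
        -6.02123929e+02],
       [-2.32444541e-03, -2.59211141e-01,  9.65817882e-01,
         3.83294299e+02],
       [ 0.00000000e+00,  0.00000000e+00,  0.00000000e+00,
         1.00000000e+00]])}
[  74.66673294    0.59444547 -153.59877857] [[ 2.16387765e-04  9.65830113e-01  2.59175899e-01]
 [ 9.99999688e-01 -4.05808014e-04  6.77354272e-04]
 [ 7.59384809e-04  2.59175672e-01 -9.65829899e-01]]
clock 0.10 ee [ 185.  -622.6  229.7] yaw 16.54  F [ 0.8  0.4 -1.1] gap 1.006 ff 0.0
  -> dx 611.9 dy -736.0 dz -99.2 spin 0.528  n=15.4
```

```bash
T='{"dx":612,"dy":-736,"dz":-99,"spin":0.528}'; python3 -m pendant '[{"dx":300,"dy":-300,"dz":-99,"spin":0.2},{"dx":300,"dy":-300,"dz":-99,"spin":0.2},{"dx":300,"dy":-300,"dz":-99,"spin":0.2},{"dx":300,"dy":-300,"dz":-99,"spin":0.2},{"dx":300,"dy":-300,"dz":-99,"spin":0.2},{"dx":300,"dy":-300,"dz":-99,"spin":0.2},{"dx":300,"dy":-300,"dz":-99,"spin":0.2},{"dx":612,"dy":-736,"dz":-99,"spin":0.528},{"dx":612,"dy":-736,"dz":-99,"spin":0.528},{"dx":612,"dy":-736,"dz":-99,"spin":0.528},{"dx":612,"dy":-736,"dz":-99,"spin":0.528},{"dx":612,"dy":-736,"dz":-99,"spin":0.528},{"dx":612,"dy":-736,"dz":-99,"spin":0.528},{"dx":612,"dy":-736,"dz":-99,"spin":0.528},{"dx":612,"dy":-736,"dz":-99,"spin":0.528},{"dx":612,"dy":-736,"dz":-99,"spin":0.528},{"dx":612,"dy":-736,"dz":-99,"spin":0.528}]'
python3 - <<'E'
from h import *
goto(562,257,330,-13.7)
p,w=cloud('wrist'); save('w1.png',p); np.save('pics/w1.npy',w)
z=w[...,2]
hsv=cv2.cvtColor(p,cv2.COLOR_BGR2HSV); H,S,V=[hsv[...,i].astype(int) for i in range(3)]
m=(H>95)&(H<130)&(S>100)&(z>112)&(z<130); print('plate',rect(w,m))
m=(z>146)&(z<158)&(S<60);print('hub',rect(w,m),m.sum())
E
```

```text
clock: 2.22
ee_pos: [561.3, 262.0, 328.0]
tool_rot: [[0.973, -0.23, -0.002], [-0.23, -0.973, 0.002], [-0.003, -0.002, -1.0]]
wrist_force: [0.0, -0.0, -0.4]
finger_gap: 1.003
finger_force: 0.0
clock 2.23 ee [561.3 262.  328. ] yaw -13.31  F [ 0.  -0.  -0.4] gap 1.003 ff 0.0
  -> dx 1.8 dy 4.7 dz -2.0 spin 0.007  n=0.1
plate (((557.9542236328125, 257.0836486816406), (168.7970428466797, 89.62651824951172), 76.83350372314453), np.float64(120.49363658923804))
hub (((562.3148193359375, 256.2966003417969), (22.67997169494629, 28.812292098999023), 77.15338134765625), np.float64(152.34630235649718)) 758
```

View pics/w1.png

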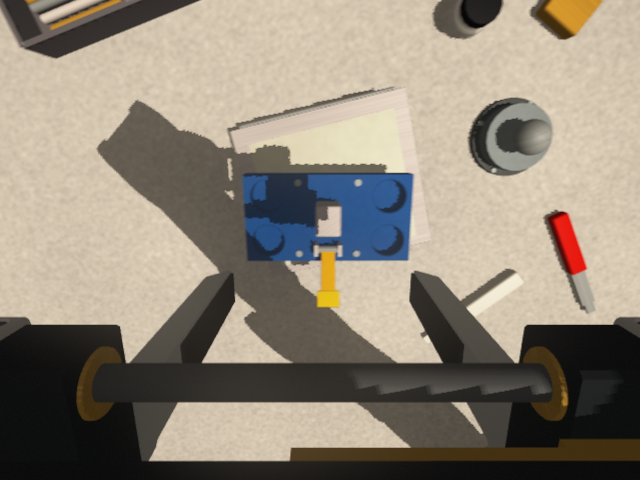

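The wrist view shows the head squarely, with the hub at pixel (328,220) and the lever raised toward the robot. Next I descend partway, let it settle and re-measure.

```bash
python3 -m pendant '[{"dz":40},{"dz":80},{"dz":100},{"dz":100},{"dz":100}]'
python3 - <<'E'
from h import *
goto(562.3,256.3,149,-13)
p,w=cloud('wrist'); goto(562.3,256.3,149,-13)
z=w[...,2]
hsv=cv2.cvtColor(p,cv2.COLOR_BGR2HSV); H,S,V=[hsv[...,i].astype(int) for i in range(3)]
m=(z>146)&(z<160)&(S<60);print('hub',rect(w,m),m.sum())
m=(H>95)&(H<130)&(S>100)&(z>112)&(z<130); print('plate',rect(w,m))
E
```

```text
clock 2.27 ee [561.5 258.6 328.3] yaw -13.51  F [ 0.7 -0.6  0.5] gap 0.999 ff 0.0
  -> dx 1.6 dy 1.9 dz 179.3 spin -0.009  n=2.9
clock 2.33 ee [561.8 256.4 328.6] yaw -13.67  F [-0.1  0.2  0.4] gap 1.002 ff 0.0
  -> dx 0.7 dy -0.3 dz 179.6 spin -0.012  n=2.9
hub (((535.81201171875, 262.4867248535156), (22.65445899963379, 83.4047622680664), 77.02244567871094), np.float64(152.39201140275756)) 760
plate (((558.0083618164062, 257.3385009765625), (169.13681030273438, 89.48043823242188), 76.87310791015625), np.float64(120.47778984550425))validation failed for argument at $[0]...
```

```bash
python3 -m pendant '[{"dx":1,"dy":0,"dz":60,"spin":-0.012},{"dx":1,"dy":0,"dz":120,"spin":-0.012},{"dx":1,"dy":0,"dz":160,"spin":-0.012},{"dx":1,"dy":0,"dz":179,"spin":-0.012},{"dx":1,"dy":0,"dz":179,"spin":-0.012},{"dx":1,"dy":0,"dz":179,"spin":-0.012}]' && python3 -m pendant '[{"dx":0,"dy":0,"dz":0,"spin":0},{"dx":0,"dy":0,"dz":0,"spin":0},{"dx":0,"dy":0,"dz":0,"spin":0},{"dx":0,"dy":0,"dz":0,"spin":0},{"dx":0,"dy":0,"dz":0,"spin":0},{"dx":0,"dy":0,"dz":0,"spin":0}]' 1
```

```text
clock: 3.08
ee_pos: [563.9, 255.6, 151.7]
tool_rot: [[0.974, -0.227, 0.001], [-0.227, -0.974, 0.0], [0.001, -0.0, -1.0]]
wrist_force: [0.9, -0.3, 1.0]
finger_gap: 0.998
finger_force: 0.0
clock: 3.82
ee_pos: [563.1, 256.5, 150.4]
tool_rot: [[0.974, -0.225, -0.0], [-0.225, -0.974, -0.0], [-0.0, 0.0, -1.0]]
wrist_force: [0.0, 0.3, -0.1]
finger_gap: 0.395
finger_force: 0.0
```

```bash
python3 -m pendant '[{"dx":0,"dy":0,"dz":0,"spin":0},{"dx":0,"dy":0,"dz":0,"spin":0},{"dx":0,"dy":0,"dz":0,"spin":0},{"dx":0,"dy":0,"dz":-10,"spin":0},{"dx":0,"dy":0,"dz":-60,"spin":0},{"dx":0,"dy":0,"dz":-110,"spin":0},{"dx":0,"dy":0,"dz":-110,"spin":0},{"dx":0,"dy":0,"dz":-110,"spin":0},{"dx":0,"dy":0,"dz":-110,"spin":0}]'
python3 - <<'E'
from h import *
p,w=cloud('wrist'); goto(585.5,14.3,250,-13)
z=w[...,2]; save('w2.png',p)
hsv=cv2.cvtColor(p,cv2.COLOR_BGR2HSV); H,S,V=[hsv[...,i].astype(int) for i in range(3)]
m=(H>95)&(H<130)&(S>100)&(z>200)&(z<260); r=rect(w,m);print('plate',r)
s=readout.sense();R=s['tool_rot']; c=np.array([*r[0][0],r[1]]); print('in tool',R.T@(c-s['ee_pos']))
E
```

```text
clock: 4.95
ee_pos: [561.8, 255.6, 258.2]
tool_rot: [[0.974, -0.225, -0.004], [-0.225, -0.974, -0.002], [-0.004, 0.003, -1.0]]
wrist_force: [-0.3, -0.1, -5.2]
finger_gap: 0.251
finger_force: 30.0
clock 5.00 ee [562.  255.8 258.4] yaw -13.02  F [ 0.6  0.1 -4.3] gap 0.251 ff 30.0
  -> dx 77.3 dy 230.0 dz 8.8 spin -0.000  n=3.9
plate (((556.2167358398438, 252.62631225585938), (163.7146453857422, 89.62608337402344), 76.85508728027344), np.float64(227.88298315379762))
in tool [-4.84216981  4.32802811 30.56257455]
```

View pics/w2.png

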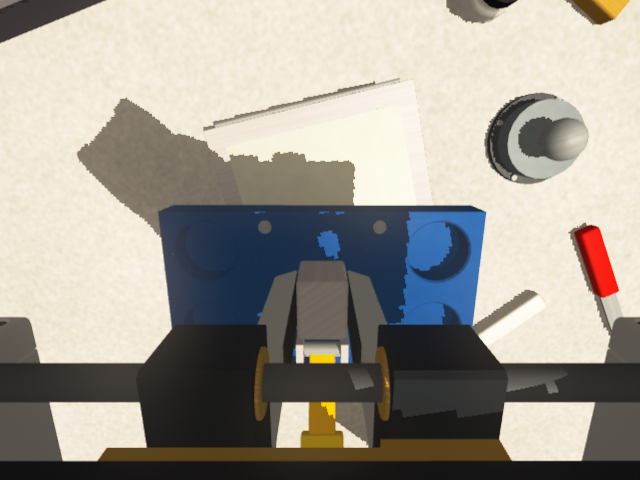

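The head is gripped and lifted clear. The ball is now at (567,140). I fit its centre next.

```bash
cat >> h.py <<'E'
from scipy.optimize import least_squares
def ball(w,c0=(585,14)):
    m=(np.hypot(w[...,0]-c0[0],w[...,1]-c0[1])<24)&(w[...,2]>50)&(w[...,2]<90); q=w[m]
    f=least_squares(lambda c:np.linalg.norm(q-c,axis=1)-20,[*c0,56],loss='soft_l1'); print('ball fit',f.x.round(1),m.sum(), np.abs(f.fun).mean().round(2))
    m=(np.hypot(w[...,0]-c0[0],w[...,1]-c0[1])<60)&(w[...,2]>26)&(w[...,2]<35); 
    if m.sum()>20: print('shoulder',cv2.minEnclosingCircle(w[m][:,:2].astype(np.float32)),m.sum())
    return f.x
E
python3 - <<'E'
from h import *
w=np.load('pics/w1.npy'); ball(w)
p,w=cloud('wrist'); ball(w)
p=cv2.imread('pics/top0.png'); d=np.load('pics/top0.npy'); ball(cloud('top',(p,d))[1])
E
```

```text
ball fit [583.4  13.4  55.3] 1131 0.51
shoulder ((583.5322265625, 13.245362281799316), 40.60524368286133) 2440
ball fit [583.6  13.3  55.3] 1667 0.49
shoulder ((583.5049438476562, 13.657073020935059), 40.18932342529297) 3347
ball fit [586.6  15.1  56.4] 183 1.36
shoulder ((586.1129150390625, 14.638811111450195), 40.01319885253906) 477
```

Run:
```python
from h import *
goto(588.3,12.3,215,-13)
```

```text
clock 5.05 ee [562.3 255.9 258.7] yaw -13.02  F [ 0.1 -0.7 -5.2] gap 0.257 ff 30.0
  -> dx 80.4 dy 231.4 dz 44.0 spin -0.000  n=4.0
```

```bash
python3 -m pendant '[{"dx":15,"dy":45,"dz":0,"spin":0},{"dx":32,"dy":95,"dz":0,"spin":0},{"dx":49,"dy":145,"dz":0,"spin":0},{"dx":66,"dy":190,"dz":10,"spin":0},{"dx":80.4,"dy":231.4,"dz":30,"spin":0},{"dx":80.4,"dy":231.4,"dz":44,"spin":0},{"dx":80.4,"dy":231.4,"dz":44,"spin":0},{"dx":80.4,"dy":231.4,"dz":44,"spin":0},{"dx":80.4,"dy":231.4,"dz":44,"spin":0}]'
python3 - <<'E'
from h import *
goto(588.3,12.3,178,-13)
p,w=cloud('top'); save('t2.png',p,(220,140,360,260),4,2)
E
```

```text
clock: 6.18
ee_pos: [589.9, 14.3, 217.2]
tool_rot: [[0.975, -0.223, 0.001], [-0.223, -0.975, 0.001], [0.001, -0.001, -1.0]]
wrist_force: [-0.6, -0.2, -5.7]
finger_gap: 0.253
finger_force: 30.0
clock 6.17 ee [589.9  14.3 217.2] yaw -12.90  F [-0.6 -0.2 -5.7] gap 0.253 ff 30.0
  -> dx -1.1 dy 2.3 dz 39.2 spin 0.002  n=0.6
```

```bash
python3 -m pendant '[{"dx":0,"dy":0,"dz":18,"spin":0},{"dx":0,"dy":0,"dz":35,"spin":0},{"dx":0,"dy":0,"dz":35,"spin":0},{"dx":0,"dy":0,"dz":35,"spin":0},{"dx":0,"dy":0,"dz":35,"spin":0}]'
python3 - <<'E'
from h import *
goto(588.3,12.3,178,-13)
E
```

```text
clock: 6.85
ee_pos: [590.0, 13.0, 182.2]
tool_rot: [[0.974, -0.225, 0.001], [-0.225, -0.974, 0.0], [0.001, -0.0, -1.0]]
wrist_force: [-0.4, -0.7, -5.2]
finger_gap: 0.256
finger_force: 30.0
clock 6.85 ee [590.   13.  182.2] yaw -13.02  F [-0.4 -0.7 -5.2] gap 0.256 ff 30.0
  -> dx -1.5 dy 1.0 dz 4.2 spin -0.000  n=0.1
```

```bash
python3 -m pendant '[{"dx":-1.5,"dy":1,"dz":4,"spin":0},{"dx":-1.5,"dy":1,"dz":8,"spin":0},{"dx":-1.5,"dy":1,"dz":14,"spin":0},{"dx":-1.5,"dy":1,"dz":20,"spin":0},{"dx":-1.5,"dy":1,"dz":20,"spin":0},{"dx":-1.5,"dy":1,"dz":20,"spin":0}]'
python3 - <<'E'
from h import *
goto(588.3,12.3,178,-13)
E
```

```text
clock: 7.6
ee_pos: [587.8, 12.3, 161.5]
tool_rot: [[0.974, -0.225, 0.0], [-0.225, -0.974, 0.0], [0.0, -0.0, -1.0]]
wrist_force: [-0.9, 0.2, -4.9]
finger_gap: 0.251
finger_force: 30.0
clock 7.60 ee [587.8  12.3 161.5] yaw -13.02  F [-0.9  0.2 -4.9] gap 0.251 ff 30.0
  -> dx 0.5 dy -0.1 dz -16.5 spin -0.000  n=0.3
```

```bash
python3 -m pendant '[{"dx":0.3,"dy":0,"dz":3,"spin":0},{"dx":0.3,"dy":0,"dz":6,"spin":0},{"dx":0.3,"dy":0,"dz":9,"spin":0},{"dx":0.3,"dy":0,"dz":12,"spin":0},{"dx":0.3,"dy":0,"dz":12,"spin":0}]'
```

```text
clock: 8.22
ee_pos: [587.8, 12.2, 149.2]
tool_rot: [[0.974, -0.225, -0.001], [-0.225, -0.974, -0.0], [-0.001, 0.0, -1.0]]
wrist_force: [-0.2, -0.1, -5.7]
finger_gap: 0.253
finger_force: 30.0
```

No contact force, so it is going on cleanly. I continue down to the shoulder.

```bash
python3 -m pendant '[{"dx":0,"dy":0,"dz":4,"spin":0},{"dx":0,"dy":0,"dz":8,"spin":0},{"dx":0,"dy":0,"dz":12,"spin":0},{"dx":0,"dy":0,"dz":16,"spin":0},{"dx":0,"dy":0,"dz":19,"spin":0},{"dx":0,"dy":0,"dz":19,"spin":0}]'; python3 -m pendant '[{"dx":0,"dy":0,"dz":2,"spin":0},{"dx":0,"dy":0,"dz":3,"spin":0},{"dx":0,"dy":0,"dz":3,"spin":0}]'
```

```text
clock: 8.98
ee_pos: [587.8, 12.2, 130.2]
tool_rot: [[0.974, -0.225, -0.001], [-0.225, -0.974, -0.0], [-0.001, 0.0, -1.0]]
wrist_force: [-0.2, -0.0, -5.2]
finger_gap: 0.255
finger_force: 30.0
clock: 9.35
ee_pos: [588.0, 12.2, 127.5]
tool_rot: [[0.974, -0.225, 0.0], [-0.225, -0.974, 0.0], [0.0, -0.0, -1.0]]
wrist_force: [0.4, 0.1, -5.7]
finger_gap: 0.255
finger_force: 30.0
```

```bash
python3 -m pendant '[{"dx":0,"dy":0,"dz":1,"spin":0},{"dx":0,"dy":0,"dz":2,"spin":0},{"dx":0,"dy":0,"dz":2,"spin":0}]';python3 -m pendant '[{"dx":0,"dy":0,"dz":0,"spin":0},{"dx":0,"dy":0,"dz":0,"spin":0},{"dx":0,"dy":0,"dz":0,"spin":0},{"dx":0,"dy":0,"dz":0,"spin":0},{"dx":0,"dy":0,"dz":0,"spin":0},{"dx":0,"dy":0,"dz":-40,"spin":0},{"dx":0,"dy":0,"dz":-100,"spin":0},{"dx":0,"dy":0,"dz":-160,"spin":0},{"dx":-50,"dy":0,"dz":-200,"spin":0},{"dx":-50,"dy":0,"dz":-200,"spin":0},{"dx":-50,"dy":0,"dz":-200,"spin":0},{"dx":-50,"dy":0,"dz":-200,"spin":0}]' -1
python3 - <<'E'
from h import *
p,w=cloud('wrist'); save('w3.png',p); np.save('pics/w3.npy',w)
z=w[...,2]
hsv=cv2.cvtColor(p,cv2.COLOR_BGR2HSV); H,S,V=[hsv[...,i].astype(int) for i in range(3)]
m=(H>95)&(H<130)&(S>100)&(z>85)&(z<110); print('plate',rect(w,m))
m=(H>18)&(H<32)&(S>150)&(z>80); r=rect(w,m); print('lever',r,np.percentile(w[m][:,2],[2,50,98]))
m=(z>115)&(z<140)&(S<60);print('hub',rect(w,m))
goto(500,30,200,-13)
E
```

```text
clock: 9.72
ee_pos: [588.2, 12.2, 127.4]
tool_rot: [[0.974, -0.225, 0.001], [-0.225, -0.974, -0.0], [0.001, -0.0, -1.0]]
wrist_force: [-3.7, 0.4, 10.4]
finger_gap: 0.251
finger_force: 30.0
clock: 11.22
ee_pos: [539.4, 23.0, 323.9]
tool_rot: [[0.974, -0.226, -0.002], [-0.226, -0.974, -0.0], [-0.002, 0.001, -1.0]]
wrist_force: [-0.3, -0.0, 0.2]
finger_gap: 1.001
finger_force: 0.0
plate (((582.5603637695312, 12.957466125488281), (170.07948303222656, 88.37995910644531), 76.95459747314453), np.float64(97.46487549702624))
lever (((536.4166259765625, 16.65566635131836), (112.400146484375, 67.21690368652344), 77.10420989990234), np.float64(416.9224458699874)) [112.11466302 416.92244587 424.57613159]
hub (((586.4768676757812, 12.003692626953125), (23.157506942749023, 29.387889862060547), 76.98285675048828), np.float64(129.3602626630306))
clock 11.28 ee [539.4  23.1 323.9] yaw -13.05  F [ 0.3 -0.4  0.4] gap 1.000 ff 0.0
  -> dx -39.6 dy 2.0 dz 124.0 spin -0.001  n=2.1
```

View pics/w3.png

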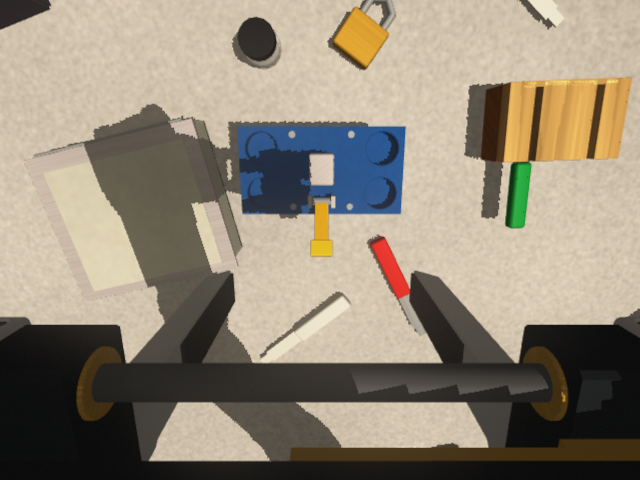

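Plate top is at z≈97.5, so the head is home. The lever is at pixel (321,230). I close the jaws and press the pad.

```bash
python3 -m pendant '[{"dx":-35,"dy":0,"dz":40,"spin":0},{"dx":-35,"dy":0,"dz":100,"spin":0},{"dx":-35,"dy":0,"dz":150,"spin":0},{"dx":-35,"dy":0,"dz":150,"spin":0},{"dx":-35,"dy":0,"dz":150,"spin":0},{"dx":-35,"dy":0,"dz":150,"spin":0},{"dx":-35,"dy":0,"dz":150,"spin":0},{"dx":-35,"dy":0,"dz":150,"spin":0},{"dx":-35,"dy":0,"dz":160,"spin":0},{"dx":-35,"dy":0,"dz":167,"spin":0},{"dx":-35,"dy":0,"dz":174,"spin":0},{"dx":-35,"dy":0,"dz":181,"spin":0},{"dx":-35,"dy":0,"dz":188,"spin":0},{"dx":-35,"dy":0,"dz":188,"spin":0}]' 1; python3 -m pendant '[{"dx":0,"dy":0,"dz":2,"spin":0},{"dx":0,"dy":0,"dz":4,"spin":0},{"dx":0,"dy":0,"dz":4,"spin":0}]'
```

```text
clock: 13.02
ee_pos: [505.2, 31.3, 136.9]
tool_rot: [[0.974, -0.225, -0.0], [-0.225, -0.974, -0.0], [-0.0, 0.0, -1.0]]
wrist_force: [0.2, 0.6, 0.0]
finger_gap: 0.005
finger_force: 0.0
clock: 13.4
ee_pos: [504.3, 31.7, 134.1]
tool_rot: [[0.974, -0.225, -0.001], [-0.225, -0.974, 0.0], [-0.001, 0.0, -1.0]]
wrist_force: [-3.5, 1.1, 9.6]
finger_gap: 0.003
finger_force: 4.6
```

```bash
python3 -m pendant '[{"dx":0,"dy":0,"dz":1.5,"spin":0},{"dx":0,"dy":0,"dz":1.5,"spin":0}]';  python3 -m pendant '[{"dx":0,"dy":0,"dz":-50,"spin":0},{"dx":-60,"dy":0,"dz":-110,"spin":0},{"dx":-60,"dy":0,"dz":-160,"spin":0},{"dx":-60,"dy":0,"dz":-190,"spin":0},{"dx":-60,"dy":0,"dz":-190,"spin":0},{"dx":-60,"dy":0,"dz":-190,"spin":0}]' -1
python3 - <<'E'
from h import *
p,w=cloud('wrist'); save('w4.png',p,(160,60,480,300),2.4); np.save('pics/w4.npy',w)
z=w[...,2]
hsv=cv2.cvtColor(p,cv2.COLOR_BGR2HSV); H,S,V=[hsv[...,i].astype(int) for i in range(3)]
m=(H>95)&(H<130)&(S>100)&(z>85)&(z<110); print('plate',rect(w,m))
m=(H>18)&(H<32)&(S>150)&(z>80)&(z<150); r=rect(w,m); print('lever',r,np.percentile(w[m][:,2],[2,50,98]))
m=((H<6)|(H>174))&(S>150)&(z<40)&(z>5); print('handle',rect(w,m),m.sum())
goto(430,-47,200,-13)
E
```

```text
clock: 13.65
ee_pos: [503.3, 32.0, 133.0]
tool_rot: [[0.974, -0.225, -0.003], [-0.225, -0.974, 0.0], [-0.003, 0.001, -1.0]]
wrist_force: [-6.2, 1.2, 14.7]
finger_gap: 0.004
finger_force: 7.6
clock: 14.4
ee_pos: [446.3, 44.7, 321.4]
tool_rot: [[0.974, -0.225, -0.001], [-0.225, -0.974, -0.0], [-0.001, 0.0, -1.0]]
wrist_force: [1.1, -0.6, -0.5]
finger_gap: 0.606
finger_force: 0.0
plate (((582.6436157226562, 12.987586975097656), (170.1575469970703, 89.39932250976562), 76.98111724853516), np.float64(97.35218684893243))
lever (((523.999267578125, 26.145748138427734), (20.949045181274414, 53.82911682128906), 76.84015655517578), np.float64(108.7669002244092)) [106.91364021 108.76690022 110.7328023 ]
handle (((426.6468505859375, -48.23112487792969), (89.01593780517578, 21.641315460205078), 14.092581748962402), np.float64(15.448989197528249)) 1147
clock 14.45 ee [446.   44.6 320.9] yaw -13.03  F [-0.4 -0.8 -0.4] gap 0.648 ff 0.0
  -> dx 5.3 dy 92.8 dz 120.9 spin -0.001  n=2.4
```

View pics/w4.png

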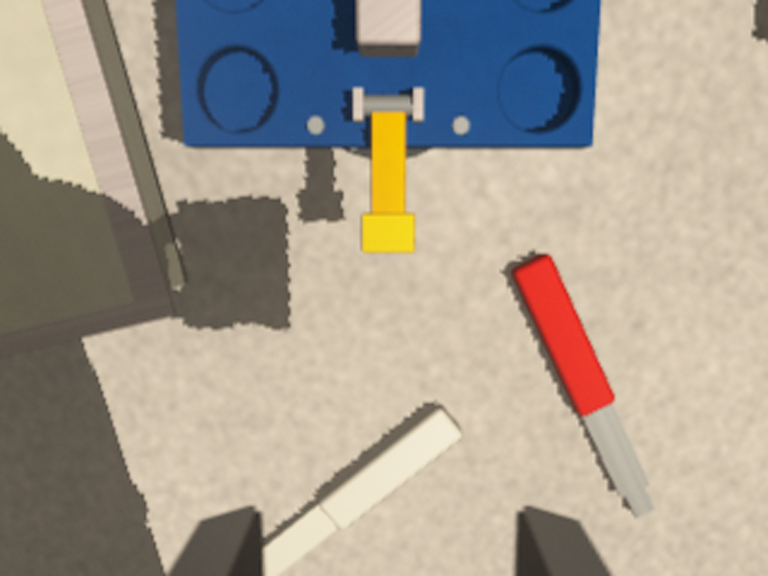

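The lever lies level at z≈109–110, so it is latched. The red blade's handle is visible and its tip points toward the robot.

Run:
```python
from h import *
print(readout.sense()['joint_pos'].round(1))
goto(400.4,-54.8,120,14.1); goto(400.4,-54.8,120,194.1)
w=np.load('pics/w3.npy'); p=cv2.imread('pics/w3.png'); z=w[...,2]
X,Y=w[...,0],w[...,1]
m=(z>48)&(z<60)&(X>450)&(X<720)&(Y>90)&(Y<400); print('lid w3',rect(w,m))
w1=np.load('pics/w1.npy');z1=w1[...,2]; m=(z1>48)&(z1<60)&(w1[...,0]>450)&(w1[...,0]<720)&(w1[...,1]>90)&(w1[...,1]<400); print('lid w1',rect(w1,m))
m=(z>52)&(z<70)&(Y<-140)&(Y>-400)&(X>450)&(X<640); print('block',rect(w,m),cv2.boxPoints(rect(w,m)[0]).round(0).tolist())
hsv=cv2.cvtColor(p,cv2.COLOR_BGR2HSV); H,S,V=[hsv[...,i].astype(int) for i in range(3)]
m=(H>45)&(H<80)&(S>120)&(z<70);print('file',rect(w,m))
```

```text
[  -1.8   13.4   -9.3  109.7    2.6   57.2 -115.3]
clock 14.45 ee [446.   44.6 320.9] yaw -13.03  F [-0.4 -0.8 -0.4] gap 0.648 ff 0.0
  -> dx -21.6 dy 107.0 dz 201.0 spin -0.474  n=3.7
clock 14.45 ee [446.   44.6 320.9] yaw -13.03  F [-0.4 -0.8 -0.4] gap 0.648 ff 0.0
  -> dx -21.6 dy 107.0 dz 201.0 spin 2.668  n=14.3
lid w3 (((579.899169921875, 244.60743713378906), (186.22177124023438, 205.46237182617188), 0.2209898829460144), np.float64(53.09773882371954))
lid w1 (((580.0848388671875, 244.52688598632812), (185.99974060058594, 204.3560028076172), 0.20756301283836365), np.float64(52.85277489467785))
block (((572.2267456054688, -260.77587890625), (132.1470947265625, 85.2059555053711), 78.97704315185547), np.float64(60.82909888438809)) [[518.0, -317.0], [601.0, -334.0], [627.0, -204.0], [543.0, -188.0]]
file (((496.68463134765625, -212.05397033691406), (20.755138397216797, 78.13397216796875), 78.96293640136719), np.float64(46.98557887495764))
```

```bash
python3 -m pendant '[{"dx":-5,"dy":20,"dz":0,"spin":0.18},{"dx":-10,"dy":50,"dz":0,"spin":0.36},{"dx":-21.6,"dy":107,"dz":80,"spin":2.668},{"dx":-21.6,"dy":107,"dz":150,"spin":2.668},{"dx":-21.6,"dy":107,"dz":201,"spin":2.668},{"dx":-21.6,"dy":107,"dz":201,"spin":2.668},{"dx":-21.6,"dy":107,"dz":201,"spin":2.668},{"dx":-21.6,"dy":107,"dz":201,"spin":2.668},{"dx":-21.6,"dy":107,"dz":201,"spin":2.668},{"dx":-21.6,"dy":107,"dz":201,"spin":2.668},{"dx":-21.6,"dy":107,"dz":201,"spin":2.668},{"dx":-21.6,"dy":107,"dz":201,"spin":2.668},{"dx":-21.6,"dy":107,"dz":201,"spin":2.668},{"dx":-21.6,"dy":107,"dz":201,"spin":2.668},{"dx":-21.6,"dy":107,"dz":201,"spin":2.668},{"dx":-21.6,"dy":107,"dz":201,"spin":2.668},{"dx":-21.6,"dy":107,"dz":201,"spin":2.668},{"dx":-21.6,"dy":107,"dz":201,"spin":2.668}]'
python3 - <<'E'
from h import *
goto(400.4,-54.8,27.5,194.1); print(readout.sense()['joint_pos'].round(1))
p,w=cloud('wrist'); save('w5.png',p); np.save('pics/w5.npy',w)
z=w[...,2]; hsv=cv2.cvtColor(p,cv2.COLOR_BGR2HSV); H,S,V=[hsv[...,i].astype(int) for i in range(3)]
m=((H<6)|(H>174))&(S>150)&(z<40)&(z>5); print('handle',rect(w,m),m.sum())
goto(400.4,-54.8,27.5,194.1)
E
```

```text
clock: 16.7
ee_pos: [374.5, -89.3, 144.1]
tool_rot: [[-0.959, -0.284, -0.011], [-0.284, 0.958, 0.03], [0.002, 0.032, -0.999]]
wrist_force: [0.1, -0.2, 0.5]
finger_gap: 0.999
finger_force: 0.0
clock 16.70 ee [374.5 -89.3 144.1] yaw -163.48  F [ 0.1 -0.2  0.5] gap 0.999 ff 0.0
  -> dx -34.9 dy 22.0 dz 117.2 spin 0.042  n=2.0
[ -33.    48.9   75.8  132.2  -63.    56.5 -168.5]
handle (((425.9221496582031, -49.124568939208984), (88.93993377685547, 22.14979362487793), 14.202147483825684), np.float64(15.192005438878112)) 2426
clock 16.75 ee [374.5 -89.2 144. ] yaw -163.47  F [ 0.8 -0.1  0.2] gap 1.002 ff 0.0
  -> dx -34.9 dy 21.8 dz 117.2 spin 0.042  n=2.0
```

The spin went the wrong way into the J7 limit, so I unwind it.

```bash
python3 -m pendant '[{"dx":0,"dy":0,"dz":-60,"spin":-0.18},{"dx":0,"dy":0,"dz":-100,"spin":-0.36},{"dx":-80,"dy":50,"dz":-100,"spin":-0.54},{"dx":-80,"dy":50,"dz":-100,"spin":-2.7},{"dx":-80,"dy":50,"dz":-100,"spin":-2.7},{"dx":-80,"dy":50,"dz":-100,"spin":-2.7},{"dx":-80,"dy":50,"dz":-100,"spin":-2.7},{"dx":-80,"dy":50,"dz":-100,"spin":-2.7},{"dx":-80,"dy":50,"dz":-100,"spin":-2.7},{"dx":-80,"dy":50,"dz":-100,"spin":-2.7},{"dx":-80,"dy":50,"dz":-100,"spin":-2.7},{"dx":-80,"dy":50,"dz":-100,"spin":-2.7},{"dx":-80,"dy":50,"dz":-100,"spin":-2.7},{"dx":-80,"dy":50,"dz":-100,"spin":-2.7},{"dx":-80,"dy":50,"dz":-100,"spin":-2.7},{"dx":-80,"dy":50,"dz":-100,"spin":-2.7},{"dx":-80,"dy":50,"dz":-100,"spin":-2.7}]'
python3 - <<'E'
from h import *
s=readout.sense();print(s['joint_pos'].round(1))
goto(400.4,-54.8,150,105)
E
```

```text
clock: 18.88
ee_pos: [437.9, -21.4, 245.0]
tool_rot: [[0.988, -0.154, -0.012], [-0.154, -0.988, 0.03], [-0.017, -0.028, -0.999]]
wrist_force: [-0.2, -0.0, 0.7]
finger_gap: 1.001
finger_force: 0.0
[-27.   21.4  37.3 117.9 -19.7  47.4 -76.7]
clock 18.88 ee [437.9 -21.4 245. ] yaw -8.85  F [-0.2 -0.   0.7] gap 1.001 ff 0.0
  -> dx -30.3 dy 41.4 dz 94.4 spin -1.987  n=10.6
```

```bash
python3 -m pendant '[{"dx":0,"dy":0,"dz":0,"spin":-2},{"dx":0,"dy":0,"dz":0,"spin":-2},{"dx":0,"dy":0,"dz":0,"spin":-2},{"dx":0,"dy":0,"dz":0,"spin":-2},{"dx":-30,"dy":41,"dz":0,"spin":-2},{"dx":-30,"dy":41,"dz":95,"spin":-2},{"dx":-30,"dy":41,"dz":95,"spin":-2},{"dx":-30,"dy":41,"dz":95,"spin":-2},{"dx":-30,"dy":41,"dz":95,"spin":-2},{"dx":-30,"dy":41,"dz":95,"spin":-2},{"dx":-30,"dy":41,"dz":95,"spin":-2},{"dx":-30,"dy":41,"dz":95,"spin":-2},{"dx":-30,"dy":41,"dz":95,"spin":-2}]'
python3 - <<'E'
from h import *
s=readout.sense();print(s['joint_pos'].round(1))
goto(400.4,-54.8,90,194.1)
E
```

```text
clock: 20.5
ee_pos: [400.8, -54.5, 149.3]
tool_rot: [[-0.27, 0.963, -0.013], [0.962, 0.27, 0.03], [0.032, -0.004, -0.999]]
wrist_force: [0.3, 0.0, -0.3]
finger_gap: 1.0
finger_force: 0.0
[  4.2  25.3   1.3 128.2  -4.8  27.5  25.4]
clock 20.50 ee [400.8 -54.5 149.3] yaw 105.68  F [ 0.3  0.  -0.3] gap 1.000 ff 0.0
  -> dx -2.1 dy -0.3 dz 59.2 spin -1.543  n=8.3
```

```bash
python3 -m pendant '[{"dx":0,"dy":0,"dz":0,"spin":-1.543},{"dx":0,"dy":0,"dz":0,"spin":-1.543},{"dx":0,"dy":0,"dz":0,"spin":-1.543},{"dx":0,"dy":0,"dz":0,"spin":-1.543},{"dx":0,"dy":0,"dz":0,"spin":-1.543},{"dx":0,"dy":0,"dz":0,"spin":-1.543},{"dx":0,"dy":0,"dz":0,"spin":-1.543},{"dx":0,"dy":0,"dz":40,"spin":-1.543},{"dx":0,"dy":0,"dz":65,"spin":-1.543},{"dx":0,"dy":0,"dz":65,"spin":-1.543},{"dx":0,"dy":0,"dz":65,"spin":-1.543},{"dx":0,"dy":0,"dz":65,"spin":-1.543}]'
python3 - <<'E'
from h import *
s=readout.sense();print(s['joint_pos'].round(1))
goto(404.4,-54.3,27.5,194.1)
p,w=cloud('wrist'); save('w6.png',p)
z=w[...,2]; hsv=cv2.cvtColor(p,cv2.COLOR_BGR2HSV); H,S,V=[hsv[...,i].astype(int) for i in range(3)]
m=((H<6)|(H>174))&(S>150)&(z<40)&(z>5); print('handle',rect(w,m),m.sum())
goto(404.4,-54.3,27.5,194.1)
E
```

```text
clock: 22.0
ee_pos: [400.7, -52.6, 85.2]
tool_rot: [[-0.969, -0.245, -0.011], [-0.245, 0.969, 0.03], [0.003, 0.031, -1.0]]
wrist_force: [0.0, -0.2, 0.2]
finger_gap: 0.996
finger_force: 0.0
[ 17.1  33.9 -17.3 131.   25.4  18.7  82.5]
clock 22.00 ee [400.7 -52.6  85.2] yaw -165.81  F [ 0.  -0.2  0.2] gap 0.996 ff 0.0
  -> dx -3.4 dy -4.4 dz 57.6 spin 0.002  n=0.9
handle (((425.941650390625, -48.8275260925293), (88.9045181274414, 21.568836212158203), 14.027059555053711), np.float64(15.189349105122275)) 3892
clock 22.05 ee [400.6 -52.6  85.2] yaw -165.80  F [-0.3 -0.1 -0.4] gap 0.999 ff 0.0
  -> dx -3.4 dy -4.4 dz 57.6 spin 0.002  n=0.9
```

```bash
python3 -m pendant '[{"dx":-3.4,"dy":-4.4,"dz":20,"spin":0},{"dx":-3.4,"dy":-4.4,"dz":40,"spin":0},{"dx":-3.4,"dy":-4.4,"dz":56,"spin":0},{"dx":-3.4,"dy":-4.4,"dz":56,"spin":0},{"dx":-3.4,"dy":-4.4,"dz":56,"spin":0}]'
python3 - <<'E'
from h import *
s=readout.sense();print(s['joint_pos'].round(1))
goto(404.4,-54.3,27.5,194.1)
E
```

```text
clock: 22.68
ee_pos: [403.9, -54.4, 28.8]
tool_rot: [[-0.969, -0.245, -0.012], [-0.245, 0.969, 0.03], [0.004, 0.032, -0.999]]
wrist_force: [0.4, 0.3, -0.3]
finger_gap: 1.002
finger_force: 0.0
[ 17.7  41.8 -18.2 131.8  50.6  13.5  58.1]
clock 22.68 ee [403.9 -54.4  28.8] yaw -165.81  F [ 0.4  0.3 -0.3] gap 1.002 ff 0.0
  -> dx -0.5 dy -0.1 dz 1.3 spin 0.002  n=0.0
```

```bash
python3 -m pendant '[{"dx":0,"dy":0,"dz":1,"spin":0},{"dx":0,"dy":0,"dz":1,"spin":0},{"dx":0,"dy":0,"dz":1,"spin":0},{"dx":0,"dy":0,"dz":1,"spin":0},{"dx":0,"dy":0,"dz":1,"spin":0},{"dx":0,"dy":0,"dz":1,"spin":0},{"dx":0,"dy":0,"dz":1,"spin":0},{"dx":0,"dy":0,"dz":1,"spin":0},{"dx":0,"dy":0,"dz":1,"spin":0}]' 1; python3 -m pendant '[{"dx":0,"dy":0,"dz":-10,"spin":0},{"dx":0,"dy":0,"dz":-50,"spin":0},{"dx":0,"dy":0,"dz":-110,"spin":0},{"dx":-30,"dy":0,"dz":-150,"spin":0},{"dx":-40,"dy":0,"dz":-170,"spin":0},{"dx":-40,"dy":0,"dz":-170,"spin":0},{"dx":-40,"dy":0,"dz":-170,"spin":0}]'
python3 - <<'E'
from h import *
s=readout.sense();print(s['joint_pos'].round(1))
p,w=cloud('wrist'); save('w7.png',p)
goto(380,200,220,90)
E
```

```text
clock: 23.8
ee_pos: [403.6, -54.2, 27.2]
tool_rot: [[-0.969, -0.246, -0.013], [-0.246, 0.969, 0.03], [0.005, 0.032, -0.999]]
wrist_force: [0.1, 0.6, 0.3]
finger_gap: 0.233
finger_force: 29.9
clock: 24.68
ee_pos: [442.9, -49.9, 195.8]
tool_rot: [[-0.969, -0.246, -0.015], [-0.246, 0.969, 0.03], [0.008, 0.032, -0.999]]
wrist_force: [-0.7, -0.4, -1.3]
finger_gap: 0.233
finger_force: 29.9
[ 36.7  29.1 -46.3 118.7  27.4  44.5  77.9]
clock 24.73 ee [442.8 -49.7 195.7] yaw -165.74  F [-0.6  0.8 -0.9] gap 0.231 ff 29.9
  -> dx -0.4 dy 258.2 dz -15.9 spin 1.820  n=9.7
```

View pics/w7.png

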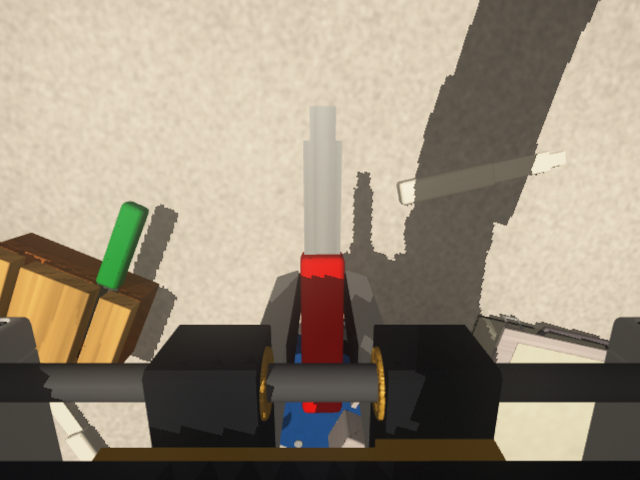

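The blade is held straight along tool x, with its tip at (322,108).

```bash
python3 -m pendant '[{"dx":0,"dy":30,"dz":-16,"spin":0.18},{"dx":0,"dy":70,"dz":-16,"spin":0.36},{"dx":0,"dy":120,"dz":-16,"spin":0.54},{"dx":0,"dy":170,"dz":-16,"spin":0.72},{"dx":0,"dy":210,"dz":-16,"spin":0.9},{"dx":0,"dy":240,"dz":-16,"spin":1.08},{"dx":0,"dy":258,"dz":-16,"spin":1.26},{"dx":0,"dy":258,"dz":-16,"spin":1.82},{"dx":0,"dy":258,"dz":-16,"spin":1.82},{"dx":0,"dy":258,"dz":-16,"spin":1.82},{"dx":0,"dy":258,"dz":-16,"spin":1.82},{"dx":0,"dy":258,"dz":-16,"spin":1.82}]'
python3 - <<'E'
from h import *
s=readout.sense();print(s['joint_pos'].round(1))
goto(360,244.6,130,0.2)
E
```

```text
clock: 26.22
ee_pos: [380.7, 199.8, 220.6]
tool_rot: [[-0.003, 1.0, -0.014], [1.0, 0.003, 0.029], [0.029, -0.014, -0.999]]
wrist_force: [0.3, -0.2, -0.3]
finger_gap: 0.231
finger_force: 29.9
[-14.7  20.  -19.9 120.5   7.5  40.5 -39.1]
clock 26.23 ee [380.7 199.8 220.6] yaw 90.15  F [ 0.3 -0.2 -0.3] gap 0.231 ff 29.9
  -> dx 42.2 dy -19.3 dz 92.2 spin 1.570  n=8.4
```

```bash
python3 -m pendant '[{"dx":20,"dy":-10,"dz":0,"spin":1.57},{"dx":42,"dy":-19,"dz":0,"spin":1.57},{"dx":42,"dy":-19,"dz":0,"spin":1.57},{"dx":42,"dy":-19,"dz":0,"spin":1.57},{"dx":42,"dy":-19,"dz":0,"spin":1.57},{"dx":42,"dy":-19,"dz":0,"spin":1.57},{"dx":42,"dy":-19,"dz":0,"spin":1.57},{"dx":42,"dy":-19,"dz":40,"spin":1.57},{"dx":42,"dy":-19,"dz":92,"spin":1.57},{"dx":42,"dy":-19,"dz":92,"spin":1.57},{"dx":42,"dy":-19,"dz":92,"spin":1.57},{"dx":42,"dy":-19,"dz":92,"spin":1.57},{"dx":42,"dy":-19,"dz":92,"spin":1.57}]'
python3 - <<'E'
from h import *
s=readout.sense();print(s['joint_pos'].round(1), s['tool_rot'].round(3).tolist())
goto(360,244.6,130,0.2)
p,w=cloud('wrist'); save('w8.png',p); np.save('pics/w8.npy',w)
X,Y,z=[w[...,i] for i in range(3)]
R=s['tool_rot']; t=(w-s['ee_pos'])@R
m=(abs(t[...,1])<14)&(t[...,0]>20)&(t[...,0]<105)&(t[...,2]<45)&(t[...,2]>-5)
q=t[m]; 
for a in range(20,105,10):
    k=(q[:,0]>=a)&(q[:,0]<a+10)
    if k.sum()>5: print(a,k.sum(),q[k].mean(0).round(1),q[k][:,0].max().round(1))
m=(z>46)&(z<60)&(X>430)&(X<720)&(Y>90)&(Y<400); print('lid',cv2.boxPoints(rect(w,m)[0]).round(1).tolist(),np.nanmedian(z[m]))
E
```

```text
clock: 27.85
ee_pos: [362.0, 245.3, 132.2]
tool_rot: [[1.0, 0.001, -0.01], [0.001, -0.999, 0.032], [-0.01, -0.032, -0.999]]
wrist_force: [-0.7, 0.3, -0.8]
finger_gap: 0.233
finger_force: 29.9
[ -37.7   28.6    1.9  125.8   -6.4   25.2 -120.2] [[1.0, 0.001, -0.01], [0.001, -0.999, 0.032], [-0.01, -0.032, -0.999]]
clock 27.85 ee [362.  245.3 132.2] yaw 0.05  F [-0.7  0.3 -0.8] gap 0.233 ff 29.9
  -> dx -2.0 dy 0.8 dz 2.2 spin -0.003  n=0.0
20 767 [24.6  0.5 18.1] 30.0
30 729 [35.1  0.8 18.3] 39.9
40 756 [45.   0.7 18.5] 50.0
50 800 [55.1  0.7 18.5] 60.0
60 823 [65.   0.8 18.6] 69.7
70 755 [74.5  0.8 18.6] 79.9
80 619 [85.1  0.8 18.7] 90.0
lid [[485.3999938964844, 142.0], [513.0999755859375, 141.8000030517578], [514.5999755859375, 345.8999938964844], [487.0, 346.20001220703125]] 52.682371840136454
```

View pics/w8.png

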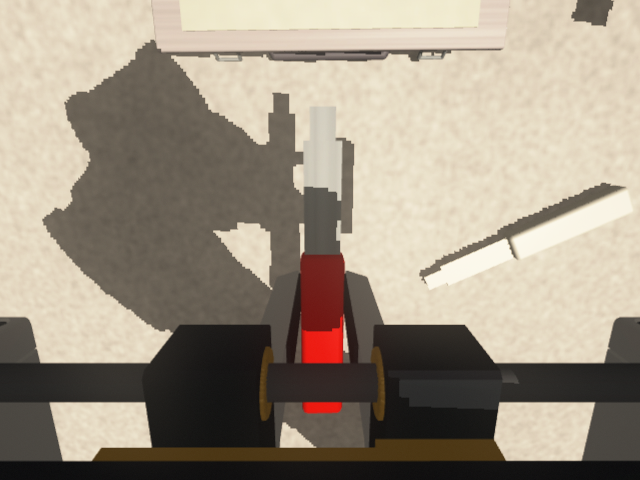

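```bash
python3 -m pendant '[{"dx":0,"dy":0.5,"dz":30,"spin":0},{"dx":0,"dy":0.5,"dz":60,"spin":0},{"dx":0,"dy":0.5,"dz":68,"spin":0},{"dx":0,"dy":0.5,"dz":68,"spin":0},{"dx":0,"dy":0.5,"dz":68,"spin":0}]'
python3 - <<'E'
from h import *
s=readout.sense();print(s['joint_pos'].round(1))
goto(417,244.6,63,0)
p,w=cloud('scene'); save('s2.png',p,(380,230,560,370),4)
E
```

```text
clock: 28.52
ee_pos: [360.9, 246.7, 63.7]
tool_rot: [[1.0, 0.0, -0.011], [0.0, -1.0, 0.031], [-0.011, -0.031, -0.999]]
wrist_force: [-0.6, -0.4, -0.0]
finger_gap: 0.233
finger_force: 29.9
[ -36.7   36.9    0.2  128.3   -7.6   14.5 -119.2]
clock 28.52 ee [360.9 246.7  63.7] yaw 0.02  F [-0.6 -0.4 -0. ] gap 0.233 ff 29.9
  -> dx 56.1 dy 2.1 dz 0.0 spin 0.000  n=0.9
```

```bash
python3 -m pendant '[{"dx":15,"dy":2,"dz":0,"spin":0},{"dx":30,"dy":2,"dz":0,"spin":0},{"dx":40,"dy":2,"dz":0,"spin":0},{"dx":50,"dy":2,"dz":0,"spin":0},{"dx":55,"dy":2,"dz":0,"spin":0},{"dx":55,"dy":2,"dz":0,"spin":0}]'; python3 -m pendant '[{"dx":0,"dy":0,"dz":-4,"spin":0},{"dx":0,"dy":0,"dz":-8,"spin":0},{"dx":0,"dy":0,"dz":-12,"spin":0},{"dx":0,"dy":0,"dz":-16,"spin":0},{"dx":0,"dy":0,"dz":-16,"spin":0}]'
```

```text
clock: 29.32
ee_pos: [415.5, 244.3, 61.9]
tool_rot: [[1.0, -0.0, -0.013], [0.0, -1.0, 0.03], [-0.013, -0.03, -0.999]]
wrist_force: [-0.2, -0.3, -1.1]
finger_gap: 0.228
finger_force: 29.9
clock: 29.95
ee_pos: [415.3, 243.9, 78.3]
tool_rot: [[1.0, 0.0, -0.013], [0.001, -1.0, 0.03], [-0.013, -0.03, -0.999]]
wrist_force: [-0.7, -0.4, -2.4]
finger_gap: 0.234
finger_force: 29.8
```

```bash
python3 -m pendant '[{"dx":1,"dy":0,"dz":-7,"spin":0},{"dx":1.5,"dy":0,"dz":-14,"spin":0},{"dx":4,"dy":0,"dz":-26,"spin":0},{"dx":7,"dy":0,"dz":-38,"spin":0},{"dx":11,"dy":0,"dz":-49,"spin":0},{"dx":16,"dy":0,"dz":-60,"spin":0},{"dx":22,"dy":0,"dz":-71,"spin":0},{"dx":28,"dy":0,"dz":-81,"spin":0},{"dx":35,"dy":0,"dz":-91,"spin":0},{"dx":43,"dy":0,"dz":-100,"spin":0},{"dx":51,"dy":0,"dz":-108,"spin":0},{"dx":60,"dy":0,"dz":-116,"spin":0},{"dx":60,"dy":0,"dz":-116,"spin":0}]'
python3 - <<'E'
from h import *
p,w=cloud('wrist'); save('w9.png',p)
ps,_=vision.camera('scene'); cv2.imwrite('pics/s3.png',np.hstack([cv2.resize(p,(400,300)),cv2.resize(ps[140:380,320:640],(400,300))]))
E
```

```text
clock: 31.58
ee_pos: [478.8, 240.3, 193.9]
tool_rot: [[1.0, -0.001, -0.01], [-0.001, -1.0, 0.031], [-0.01, -0.031, -0.999]]
wrist_force: [0.5, -0.6, -0.7]
finger_gap: 0.232
finger_force: 29.9
```

View pics/s3.png

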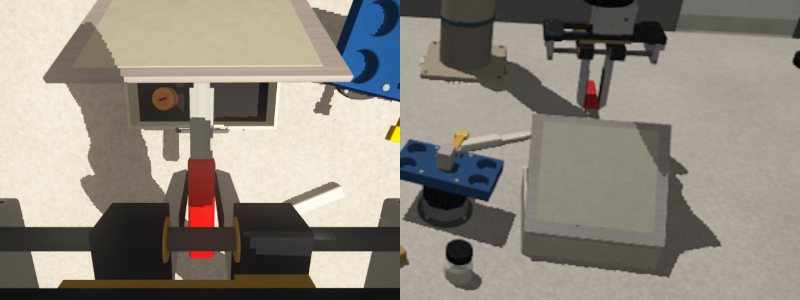

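The lid is up about 50° on the blade, and a brass cylinder shows in the left front cell. I carry on over the top.

```bash
python3 -m pendant '[{"dx":10,"dy":0,"dz":-7,"spin":0},{"dx":20,"dy":0,"dz":-13,"spin":0},{"dx":31,"dy":0,"dz":-19,"spin":0},{"dx":42,"dy":0,"dz":-24,"spin":0},{"dx":53,"dy":0,"dz":-28,"spin":0},{"dx":65,"dy":0,"dz":-30,"spin":0},{"dx":76,"dy":0,"dz":-33,"spin":0},{"dx":88,"dy":0,"dz":-34,"spin":0},{"dx":100,"dy":0,"dz":-34,"spin":0},{"dx":112,"dy":0,"dz":-34,"spin":0},{"dx":124,"dy":0,"dz":-32,"spin":0},{"dx":136,"dy":0,"dz":-30,"spin":0},{"dx":148,"dy":0,"dz":-27,"spin":0},{"dx":159,"dy":0,"dz":-23,"spin":0},{"dx":166,"dy":0,"dz":-20,"spin":0},{"dx":166,"dy":0,"dz":-20,"spin":0}]'; python3 -m pendant '[{"dx":-30,"dy":0,"dz":-5,"spin":0},{"dx":-80,"dy":0,"dz":-30,"spin":0},{"dx":-140,"dy":0,"dz":-60,"spin":0},{"dx":-160,"dy":0,"dz":-100,"spin":0},{"dx":-160,"dy":0,"dz":-120,"spin":0},{"dx":-160,"dy":0,"dz":-120,"spin":0}]'
python3 - <<'E'
from h import *
goto(420,-200,250,-11)
p,w=cloud('wrist'); save('w10.png',p); np.save('pics/w10.npy',w)
ps,_=vision.camera('scene'); cv2.imwrite('pics/s4.png',np.hstack([cv2.resize(p,(400,300)),cv2.resize(ps[140:380,320:640],(400,300))]))
E
```

```text
clock: 33.67
ee_pos: [643.5, 239.7, 210.5]
tool_rot: [[1.0, -0.0, -0.013], [0.0, -1.0, 0.03], [-0.013, -0.03, -0.999]]
wrist_force: [-1.1, -0.8, -0.1]
finger_gap: 0.228
finger_force: 29.9
clock: 34.42
ee_pos: [485.3, 236.7, 335.0]
tool_rot: [[1.0, 0.001, -0.009], [0.001, -0.999, 0.032], [-0.009, -0.032, -0.999]]
wrist_force: [-0.1, -0.4, -1.9]
finger_gap: 0.229
finger_force: 29.9
clock 34.42 ee [485.3 236.7 335. ] yaw 0.05  F [-0.1 -0.4 -1.9] gap 0.229 ff 29.9
  -> dx -64.9 dy 439.2 dz 71.5 spin 0.193  n=7.2
```

View pics/s4.png

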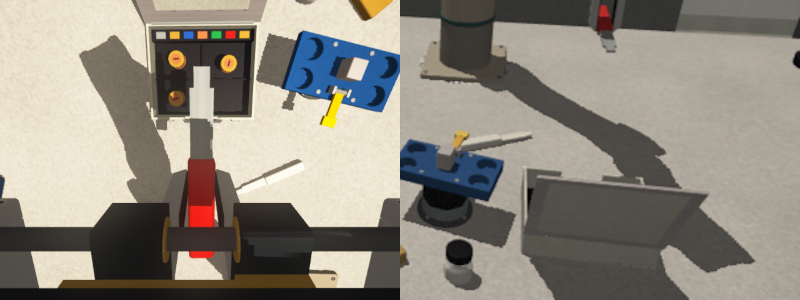

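The lid stands well past upright. Three cylinders are visible: both left cells and the back right. Now the slot.

```bash
python3 -m pendant '[{"dx":-10,"dy":40,"dz":0,"spin":0},{"dx":-20,"dy":100,"dz":0,"spin":0.05},{"dx":-30,"dy":160,"dz":0,"spin":0.1},{"dx":-40,"dy":220,"dz":0,"spin":0.15},{"dx":-50,"dy":280,"dz":0,"spin":0.193},{"dx":-60,"dy":340,"dz":20,"spin":0.193},{"dx":-70,"dy":400,"dz":60,"spin":0.193},{"dx":-75,"dy":460,"dz":100,"spin":0.193},{"dx":-75,"dy":502,"dz":119,"spin":0.193},{"dx":-75,"dy":502,"dz":119,"spin":0.193},{"dx":-75,"dy":502,"dz":119,"spin":0.193},{"dx":-75,"dy":502,"dz":119,"spin":0.193},{"dx":-75,"dy":502,"dz":119,"spin":0.193}]'
python3 - <<'E'
from h import *
s=readout.sense();print(s['joint_pos'].round(1))
p,w=cloud('wrist'); s=readout.sense(); save('w11.png',p); np.save('pics/w11.npy',w)
X,Y,z=[w[...,i] for i in range(3)]
m=(z>55)&(z<70)&(Y<-160)&(Y>-400)&(X>480)&(X<660); r=rect(w,m); print('block',r,m.sum()); print(cv2.boxPoints(r[0]).round(1).tolist())
R=s['tool_rot']; t=(w-s['ee_pos'])@R
m=(abs(t[...,1])<14)&(t[...,0]>44)&(t[...,0]<105)&(t[...,2]<26)&(t[...,2]>10); q=t[m]
print('blade in tool', np.polyfit(q[:,0],q[:,1],1),np.polyfit(q[:,0],q[:,2],1),q[:,0].max(), np.percentile(q[:,1],[2,98]))
E
```

```text
clock: 36.15
ee_pos: [409.0, -260.8, 200.6]
tool_rot: [[0.982, -0.189, -0.011], [-0.189, -0.982, 0.03], [-0.017, -0.027, -0.999]]
wrist_force: [0.2, 0.2, -0.5]
finger_gap: 0.228
finger_force: 29.9
[ 19.3  26.5  15.3 113.6 -11.6  42.8 -59.2]
block (((556.4230346679688, -258.0375671386719), (130.1444091796875, 53.166709899902344), 78.8819351196289), np.float64(60.855743062730426)) 12571
[[517.7999877929688, -316.79998779296875], [570.0, -327.0], [595.0999755859375, -199.3000030517578], [542.9000244140625, -189.10000610351562]]
blade in tool [0.00391157 0.15328669] [7.18447915e-03 1.81319389e+01] 90.09455931693765 [-8.10388014  8.9485892 ]
```

View pics/w11.png

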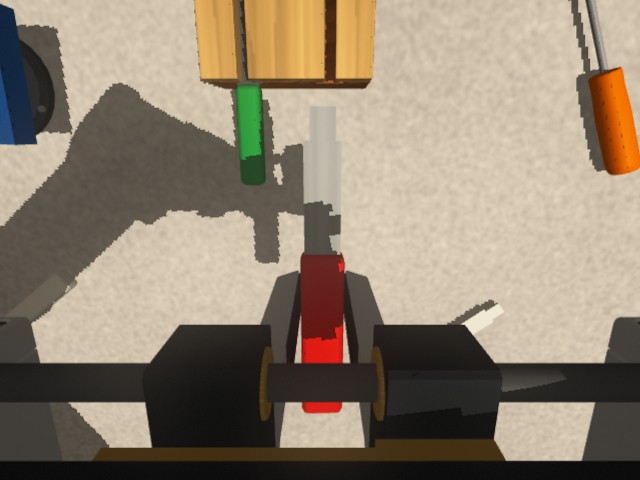

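```bash
python3 - <<'E'
from h import *
goto(405,-261.5,61.5,-11)
E
python3 -m pendant '[{"dx":-1,"dy":1,"dz":50,"spin":0},{"dx":-1,"dy":1,"dz":100,"spin":0},{"dx":-2,"dy":3,"dz":139,"spin":0.002},{"dx":-2,"dy":3,"dz":139,"spin":0.002},{"dx":-2,"dy":3,"dz":139,"spin":0.002},{"dx":-2,"dy":3,"dz":139,"spin":0.002}]'
python3 - <<'E'
from h import *
goto(405,-261.5,61.5,-11);goto(420,-264.5,61.2,-11)
goto(502,-280.6,61,-11)
s=readout.sense();print(s['joint_pos'].round(1))
p,w=cloud('scene'); save('s5.png',p,(190,230,350,320),5)
E
```

```text
clock 36.20 ee [ 408.9 -261.   200.6] yaw -10.91  F [-0.1  0.2 -0.9] gap 0.233 ff 29.9
  -> dx -1.4 dy 5.1 dz 139.1 spin 0.002  n=2.2
clock: 36.95
ee_pos: [405.3, -261.0, 62.8]
tool_rot: [[0.981, -0.193, -0.01], [-0.193, -0.981, 0.028], [-0.015, -0.026, -1.0]]
wrist_force: [0.0, 0.2, -0.3]
finger_gap: 0.229
finger_force: 29.9
clock 36.95 ee [ 405.3 -261.    62.8] yaw -11.12  F [ 0.   0.2 -0.3] gap 0.229 ff 29.9
  -> dx -0.2 dy 0.6 dz 1.3 spin -0.002  n=0.0
clock 36.95 ee [ 405.3 -261.    62.8] yaw -11.12  F [ 0.   0.2 -0.3] gap 0.229 ff 29.9
  -> dx 15.1 dy 0.6 dz 1.4 spin -0.002  n=0.2
clock 36.95 ee [ 405.3 -261.    62.8] yaw -11.12  F [ 0.   0.2 -0.3] gap 0.229 ff 29.9
  -> dx 98.7 dy 0.6 dz 0.3 spin -0.002  n=1.6
[ 24.3  39.5   8.9 120.1 -17.5  23.  -53.6]
```

View pics/s5.png

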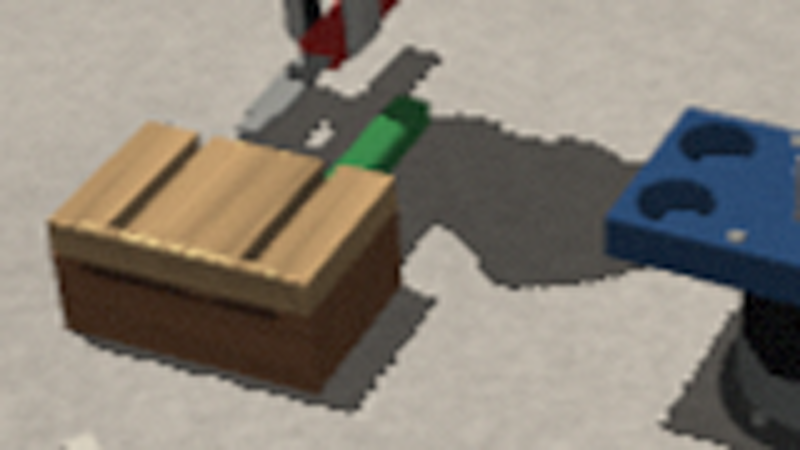

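The blade lines up with the empty groove. I insert it gently.

```bash
python3 -m pendant '[{"dx":5,"dy":0.5,"dz":1.2,"spin":0},{"dx":10,"dy":0.5,"dz":1.2,"spin":0},{"dx":17,"dy":0.5,"dz":1.2,"spin":0},{"dx":24,"dy":0.5,"dz":1.1,"spin":0},{"dx":30,"dy":0.5,"dz":1,"spin":0},{"dx":36,"dy":0.5,"dz":1,"spin":0},{"dx":42,"dy":0.5,"dz":1,"spin":0},{"dx":42,"dy":0.5,"dz":1,"spin":0}]'
python3 - <<'E'
from h import *
goto(502,-280.6,61,-11)
E
```

```text
clock: 38.0
ee_pos: [445.7, -269.1, 59.2]
tool_rot: [[0.981, -0.193, -0.012], [-0.193, -0.981, 0.03], [-0.018, -0.027, -0.999]]
wrist_force: [1.9, -0.6, -0.1]
finger_gap: 0.231
finger_force: 29.9
clock 38.00 ee [ 445.7 -269.1   59.2] yaw -11.13  F [ 1.9 -0.6 -0.1] gap 0.231 ff 29.9
  -> dx 57.4 dy 0.3 dz -2.8 spin -0.002  n=0.9
```

```bash
python3 -m pendant '[{"dx":0,"dy":0,"dz":-1.8,"spin":0},{"dx":0,"dy":0,"dz":-1.8,"spin":0},{"dx":6,"dy":0,"dz":-2,"spin":0},{"dx":12,"dy":0,"dz":-2.1,"spin":0},{"dx":18,"dy":0,"dz":-2.2,"spin":0},{"dx":24,"dy":0,"dz":-2.3,"spin":0},{"dx":30,"dy":0,"dz":-2.4,"spin":0},{"dx":30,"dy":0,"dz":-2.4,"spin":0}]'
python3 - <<'E'
from h import *
goto(502,-280.6,61,-11)
E
```

```text
clock: 39.0
ee_pos: [475.1, -274.9, 61.1]
tool_rot: [[0.981, -0.193, -0.012], [-0.193, -0.981, 0.03], [-0.018, -0.027, -0.999]]
wrist_force: [0.0, 0.7, 0.3]
finger_gap: 0.232
finger_force: 29.9
clock 39.00 ee [ 475.1 -274.9   61.1] yaw -11.12  F [0.  0.7 0.3] gap 0.232 ff 29.9
  -> dx 27.5 dy 0.4 dz -0.4 spin -0.002  n=0.4
```

```bash
python3 -m pendant '[{"dx":6,"dy":0.2,"dz":-0.1,"spin":0},{"dx":12,"dy":0.3,"dz":-0.2,"spin":0},{"dx":18,"dy":0.3,"dz":-0.3,"spin":0},{"dx":24,"dy":0.4,"dz":-0.4,"spin":0},{"dx":26,"dy":0.4,"dz":-0.4,"spin":0},{"dx":28,"dy":0.4,"dz":-0.5,"spin":0},{"dx":30,"dy":0.4,"dz":-0.5,"spin":0},{"dx":30,"dy":0.4,"dz":-0.5,"spin":0}]'
python3 - <<'E'
from h import *
goto(502,-280.6,61,-11)
E
```

```text
clock: 40.0
ee_pos: [503.9, -281.1, 61.0]
tool_rot: [[0.981, -0.194, -0.013], [-0.193, -0.981, 0.03], [-0.018, -0.027, -0.999]]
wrist_force: [0.4, -0.1, -1.1]
finger_gap: 0.23
finger_force: 29.9
clock 40.00 ee [ 503.9 -281.1   61. ] yaw -11.14  F [ 0.4 -0.1 -1.1] gap 0.230 ff 29.9
  -> dx -2.0 dy -0.1 dz 0.1 spin -0.003  n=0.0
```

```bash
python3 -m pendant '[{"dx":1,"dy":0,"dz":0,"spin":0},{"dx":2,"dy":0,"dz":0,"spin":0},{"dx":2,"dy":0,"dz":0,"spin":0}]';  python3 -m pendant '[{"dx":1,"dy":0,"dz":0,"spin":0},{"dx":1.5,"dy":0,"dz":0,"spin":0},{"dx":1.5,"dy":0,"dz":0,"spin":0}]'
```

```text
clock: 40.38
ee_pos: [505.1, -281.4, 60.9]
tool_rot: [[0.981, -0.194, -0.014], [-0.193, -0.981, 0.03], [-0.02, -0.027, -0.999]]
wrist_force: [-2.7, 0.9, 0.5]
finger_gap: 0.232
finger_force: 29.9
clock: 40.75
ee_pos: [505.2, -281.3, 60.7]
tool_rot: [[0.981, -0.194, -0.016], [-0.194, -0.981, 0.032], [-0.022, -0.028, -0.999]]
wrist_force: [-5.2, 1.3, 2.0]
finger_gap: 0.235
finger_force: 29.9
```

```bash
python3 -m pendant '[{"dx":0,"dy":0,"dz":0,"spin":0},{"dx":0,"dy":0,"dz":0,"spin":0},{"dx":0,"dy":0,"dz":0,"spin":0},{"dx":0,"dy":0,"dz":0,"spin":0},{"dx":0,"dy":0,"dz":-40,"spin":0},{"dx":0,"dy":0,"dz":-100,"spin":0},{"dx":-20,"dy":0,"dz":-140,"spin":0},{"dx":-60,"dy":0,"dz":-140,"spin":0},{"dx":-60,"dy":0,"dz":-140,"spin":0},{"dx":-60,"dy":0,"dz":-140,"spin":0}]' 0
python3 - <<'E'
from h import *
p,w=cloud('wrist'); np.save('pics/w12.npy',w)
ps,_=vision.camera('scene'); cv2.imwrite('pics/s6.png',np.hstack([cv2.resize(p,(400,300)),cv2.resize(ps[220:320,190:323],(400,300))]))
X,Y,z=[w[...,i] for i in range(3)]
hsv=cv2.cvtColor(p,cv2.COLOR_BGR2HSV); H,S,V=[hsv[...,i].astype(int) for i in range(3)]
m=((H<6)|(H>174))&(S>150)&(z<60)&(z>5); r=rect(w,m); print('handle',r,cv2.boxPoints(r[0]).round(1).tolist())
m=(z>55)&(z<70)&(Y<-160)&(Y>-400)&(X>480)&(X<660); r=rect(w,m); print('block',cv2.boxPoints(r[0]).round(1).tolist())
goto(560,250,260,-13)
E
```

```text
clock: 42.0
ee_pos: [451.1, -274.4, 202.1]
tool_rot: [[0.981, -0.193, -0.011], [-0.193, -0.981, 0.03], [-0.017, -0.027, -0.999]]
wrist_force: [-0.3, -0.3, 0.1]
finger_gap: 0.502
finger_force: 0.0
handle (((480.56915283203125, -276.62054443359375), (21.102245330810547, 88.13382720947266), 79.38597106933594), np.float64(42.81570608397581)) [[435.29998779296875, -278.8999938964844], [521.9000244140625, -295.1000061035156], [525.7999877929688, -274.3999938964844], [439.20001220703125, -258.1000061035156]]
block [[518.5, -316.8999938964844], [601.9000244140625, -333.29998779296875], [627.0, -205.39999389648438], [543.7000122070312, -189.0]]
clock 42.10 ee [ 451.3 -274.4  201.7] yaw -11.10  F [-1.   0.1  0. ] gap 0.495 ff 0.0
  -> dx 4.7 dy -536.9 dz -43.9 spin 0.033  n=8.6
```

View pics/s6.png

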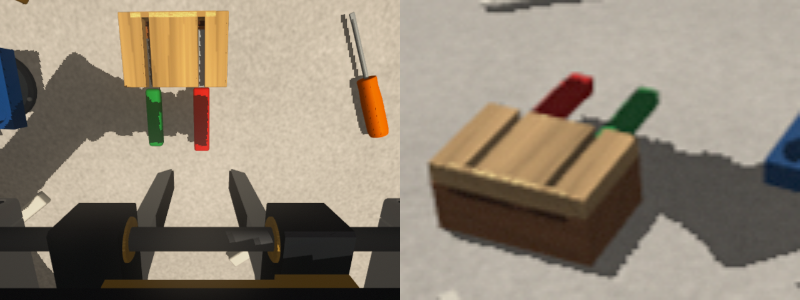

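The blade is home with its handle against the face. Now the cylinders.

```bash
python3 -m pendant '[{"dx":-10,"dy":-20,"dz":-50,"spin":0},{"dx":-20,"dy":-70,"dz":-100,"spin":0},{"dx":-26,"dy":-130,"dz":-115,"spin":0.033},{"dx":-30,"dy":-190,"dz":-115,"spin":0.033},{"dx":-35,"dy":-250,"dz":-115,"spin":0.033},{"dx":-40,"dy":-310,"dz":-115,"spin":0.033},{"dx":-45,"dy":-370,"dz":-115,"spin":0.033},{"dx":-50,"dy":-430,"dz":-115,"spin":0.033},{"dx":-52,"dy":-457,"dz":-115,"spin":0.033},{"dx":-52,"dy":-457,"dz":-115,"spin":0.033},{"dx":-52,"dy":-457,"dz":-115,"spin":0.033},{"dx":-52,"dy":-457,"dz":-115,"spin":0.033}]' -0.3
python3 - <<'E'
from h import *
p,w=cloud('wrist'); np.save('pics/w13.npy',w); save('w13.png',p,(0,0,640,300),1.25)
X,Y,z=[w[...,i] for i in range(3)]
hsv=cv2.cvtColor(p,cv2.COLOR_BGR2HSV); H,S,V=[hsv[...,i].astype(int) for i in range(3)]
m=((z>39)&(z<46)&(X>504)&(X<640)&(Y>152)&(Y<337)).astype(np.uint8)
n,lab,st,_=cv2.connectedComponentsWithStats(m)
for i in range(1,n):
    if st[i,4]>60: print('cyl',cv2.minEnclosingCircle(w[lab==i][:,:2].astype(np.float32)),st[i,4],np.median(z[lab==i]))
m=(H>95)&(H<130)&(S>100)&(z>85)&(z<110); r=rect(w,m); print('plate',r)
m=(H>18)&(H<32)&(S>150)&(z>80)&(z<150)&(X<545)&(Y<100); print('lever',np.percentile(z[m],[2,50,98]))
m=(Y>180)&(Y<310)&(X>660)&(z>70); 
if m.sum(): print('lid slope',np.polyfit(z[m],X[m],1),m.sum())
goto(0,0,0)
E
```

```text
clock: 43.6
ee_pos: [489.4, 178.6, 330.2]
tool_rot: [[0.973, -0.229, -0.013], [-0.228, -0.973, 0.029], [-0.019, -0.026, -0.999]]
wrist_force: [0.9, -0.2, -0.3]
finger_gap: 0.648
finger_force: 0.0
cyl ((602.5426635742188, 195.37147521972656), 14.787192344665527) 542 42.79891688715455
cyl ((610.7909545898438, 293.12969970703125), 14.985193252563477) 527 42.68709542650299
cyl ((538.3515625, 295.9627685546875), 14.928540229797363) 462 42.75808622005803
plate (((582.8148193359375, 12.877815246582031), (171.0095672607422, 90.07073211669922), 76.88719940185547), np.float64(97.31841794154047))
lever [106.24041354 108.7906165  110.8541683 ]
lid slope [4.54293008e-01 6.47279487e+02] 6326
clock 43.65 ee [489.4 178.8 330.3] yaw -13.19  F [-1.1  0.4 -0.5] gap 0.649 ff 0.0
  -> dx -429.4 dy 294.5 dz 330.9 spin 0.000  n=9.9
```

View pics/w13.png

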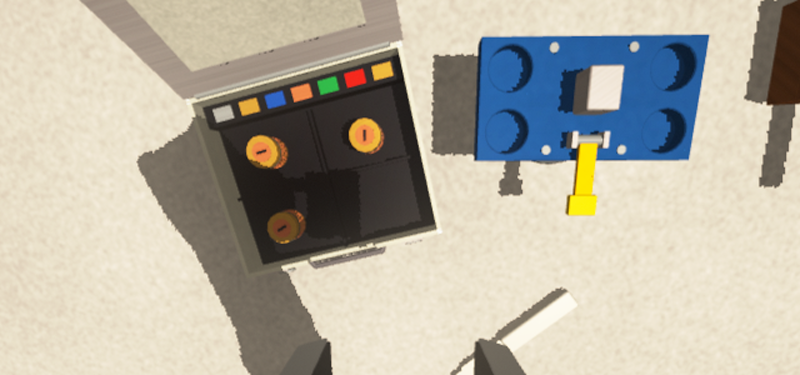

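Three cylinders are in the case, at about (602.5,195.4), (610.8,293.1) and (538.4,296.0). The lid is at ~114°, and the head is still latched at yaw −13.1°. Picking the first.

```bash
python3 -m pendant '[{"dx":30,"dy":-10,"dz":50,"spin":0},{"dx":60,"dy":-20,"dz":100,"spin":0},{"dx":90,"dy":-30,"dz":150,"spin":0},{"dx":110.4,"dy":-36.4,"dz":195,"spin":0},{"dx":110.4,"dy":-36.4,"dz":199,"spin":0},{"dx":110.4,"dy":-36.4,"dz":199,"spin":0},{"dx":110.4,"dy":-36.4,"dz":199,"spin":0}]' 0
python3 - <<'E'
from h import *
goto(602.7,194.9,51,-13.1)
p,w=cloud('wrist');X,Y,z=[w[...,i] for i in range(3)]
m=((z>39)&(z<46)&(X>504)&(X<640)&(Y>152)&(Y<337)).astype(np.uint8)
n,lab,st,_=cv2.connectedComponentsWithStats(m)
for i in range(1,n):
    if st[i,4]>60: print('cyl',cv2.minEnclosingCircle(w[lab==i][:,:2].astype(np.float32)),st[i,4],np.median(z[lab==i]))
goto(602.7,194.9,51,-13.1)
E
```

```text
clock: 44.52
ee_pos: [603.1, 197.1, 132.6]
tool_rot: [[0.974, -0.226, -0.009], [-0.226, -0.974, 0.031], [-0.016, -0.028, -0.999]]
wrist_force: [-0.2, 0.4, 0.9]
finger_gap: 0.499
finger_force: 0.0
clock 44.52 ee [603.1 197.1 132.6] yaw -13.04  F [-0.2  0.4  0.9] gap 0.499 ff 0.0
  -> dx 1.4 dy 4.5 dz 81.5 spin 0.001  n=1.3
cyl ((603.3876953125, 194.96627807617188), 14.918293952941895) 1323 42.74208821962418
cyl ((611.5516357421875, 293.0386657714844), 15.325160026550293) 1273 42.755718661742975
clock 44.58 ee [603.1 197.2 132.6] yaw -13.04  F [-0.6 -0.1  0.1] gap 0.502 ff 0.0
  -> dx 1.5 dy 4.7 dz 81.5 spin 0.001  n=1.3
```

```bash
python3 -m pendant '[{"dx":2,"dy":4.7,"dz":30,"spin":0},{"dx":2,"dy":4.7,"dz":60,"spin":0},{"dx":2,"dy":4.7,"dz":80,"spin":0},{"dx":2,"dy":4.7,"dz":80,"spin":0},{"dx":2,"dy":4.7,"dz":80,"spin":0}]'; python3 -m pendant '[{"dx":0,"dy":0,"dz":0,"spin":0},{"dx":0,"dy":0,"dz":0,"spin":0},{"dx":0,"dy":0,"dz":0,"spin":0},{"dx":0,"dy":0,"dz":0,"spin":0},{"dx":0,"dy":0,"dz":0,"spin":0}]' 1
```

```text
clock: 45.2
ee_pos: [603.2, 194.6, 51.3]
tool_rot: [[0.974, -0.226, -0.011], [-0.225, -0.974, 0.031], [-0.017, -0.027, -0.999]]
wrist_force: [0.5, 0.6, 0.7]
finger_gap: 0.501
finger_force: 0.0
clock: 45.82
ee_pos: [602.9, 194.5, 50.8]
tool_rot: [[0.974, -0.226, -0.011], [-0.226, -0.974, 0.031], [-0.018, -0.027, -0.999]]
wrist_force: [-1.1, 0.0, 4.9]
finger_gap: 0.315
finger_force: 30.0
```

```bash
python3 -m pendant '[{"dx":0,"dy":0,"dz":-20,"spin":0},{"dx":0,"dy":0,"dz":-60,"spin":0},{"dx":0,"dy":0,"dz":-110,"spin":0},{"dx":0,"dy":0,"dz":-120,"spin":0},{"dx":0,"dy":0,"dz":-120,"spin":0}]'
python3 - <<'E'
from h import *
goto(619.5,67.2,170,-13.1)
E
```

```text
clock: 46.45
ee_pos: [603.8, 190.7, 170.7]
tool_rot: [[0.974, -0.226, -0.012], [-0.226, -0.974, 0.03], [-0.018, -0.027, -0.999]]
wrist_force: [-0.1, 0.3, -1.8]
finger_gap: 0.313
finger_force: 30.0
clock 46.45 ee [603.8 190.7 170.7] yaw -13.04  F [-0.1  0.3 -1.8] gap 0.313 ff 30.0
  -> dx 43.2 dy 116.7 dz -3.3 spin 0.001  n=2.0
```

```bash
python3 -m pendant '[{"dx":10,"dy":30,"dz":0,"spin":0},{"dx":22,"dy":60,"dz":-3,"spin":0},{"dx":34,"dy":90,"dz":-3,"spin":0},{"dx":43,"dy":116.7,"dz":-3,"spin":0},{"dx":43,"dy":116.7,"dz":20,"spin":0},{"dx":43,"dy":116.7,"dz":20,"spin":0},{"dx":43,"dy":116.7,"dz":20,"spin":0},{"dx":43,"dy":116.7,"dz":20,"spin":0}]'
python3 - <<'E'
from h import *
goto(619.1,67.3,129,-13.1)
p,w=cloud('wrist'); save('w14.png',p)
s=readout.sense(); t=(w-s['ee_pos'])@s['tool_rot']
m=(abs(t[...,1])<20)&(abs(t[...,0])<22)&(t[...,2]>2)&(t[...,2]<16);hsv=cv2.cvtColor(p,cv2.COLOR_BGR2HSV); m&=(hsv[...,1]>90)&(hsv[...,0]<35)
if m.sum()>20: print('cyl top in tool',cv2.minEnclosingCircle(t[m][:,:2].astype(np.float32)),t[m][:,2].mean(),np.polyfit(t[m][:,0],t[m][:,2],1),m.sum())
E
```

```text
clock: 47.45
ee_pos: [618.8, 68.6, 146.1]
tool_rot: [[0.974, -0.225, -0.013], [-0.225, -0.974, 0.03], [-0.02, -0.026, -0.999]]
wrist_force: [-0.6, -0.4, -1.4]
finger_gap: 0.312
finger_force: 29.8
clock 47.45 ee [618.8  68.6 146.1] yaw -12.98  F [-0.6 -0.4 -1.4] gap 0.312 ff 29.8
  -> dx 0.9 dy 1.6 dz 17.1 spin 0.002  n=0.3
cyl top in tool ((0.6354584693908691, 0.4064694046974182), 15.730295181274414) 7.482700642627139 [0.07882313 7.23543641] 2866
```

```bash
python3 -m pendant '[{"dx":0.5,"dy":1.4,"dz":0,"spin":0},{"dx":0.5,"dy":1.4,"dz":3,"spin":0},{"dx":0.5,"dy":1.4,"dz":6,"spin":0},{"dx":0.5,"dy":1.4,"dz":9,"spin":0},{"dx":0.5,"dy":1.4,"dz":9,"spin":0}]';  python3 -m pendant '[{"dx":0,"dy":0,"dz":3,"spin":0},{"dx":0,"dy":0,"dz":6,"spin":0},{"dx":0,"dy":0,"dz":7,"spin":0},{"dx":0,"dy":0,"dz":7,"spin":0}]'
```

```text
clock: 48.12
ee_pos: [619.1, 67.1, 137.3]
tool_rot: [[0.974, -0.226, -0.012], [-0.225, -0.974, 0.03], [-0.019, -0.027, -0.999]]
wrist_force: [0.8, 0.5, -0.5]
finger_gap: 0.316
finger_force: 29.9
clock: 48.62
ee_pos: [618.9, 66.9, 129.8]
tool_rot: [[0.974, -0.226, -0.013], [-0.226, -0.974, 0.03], [-0.02, -0.026, -0.999]]
wrist_force: [0.4, 0.8, -0.5]
finger_gap: 0.314
finger_force: 29.9
```

It went in freely and sits about 1 mm above the floor, so I release it and go for the second.

```bash
python3 -m pendant '[{"dx":0,"dy":0,"dz":0.8,"spin":0},{"dx":0,"dy":0,"dz":0.8,"spin":0},{"dx":0,"dy":0,"dz":0.8,"spin":0},{"dx":0,"dy":0,"dz":0.8,"spin":0},{"dx":0,"dy":0,"dz":-20,"spin":0},{"dx":0,"dy":0,"dz":-60,"spin":0},{"dx":-30,"dy":-20,"dz":-80,"spin":0},{"dx":-30,"dy":-20,"dz":-80,"spin":0},{"dx":-30,"dy":-20,"dz":-80,"spin":0}]' 0
python3 - <<'E'
from h import *
p,w=cloud('wrist'); np.save('pics/w15.npy',w);save('w15.png',p)
X,Y,z=[w[...,i] for i in range(3)]
hsv=cv2.cvtColor(p,cv2.COLOR_BGR2HSV); H,S,V=[hsv[...,i].astype(int) for i in range(3)]
m=(H>95)&(H<130)&(S>100)&(z>85)&(z<110); print('plate',rect(w,m))
m=(H<35)&(S>90)&(z>110)&(z<135)&(abs(X-619)<30)&(abs(Y-68)<30); print('cyl1 top',cv2.minEnclosingCircle(w[m][:,:2].astype(np.float32)),np.percentile(z[m],[5,50,95]),m.sum())
goto(611.4,292.5,130,-13.1)
E
```

```text
clock: 49.75
ee_pos: [595.4, 90.3, 210.9]
tool_rot: [[0.974, -0.226, -0.013], [-0.226, -0.974, 0.029], [-0.019, -0.026, -0.999]]
wrist_force: [0.3, -1.0, 0.3]
finger_gap: 0.502
finger_force: 0.0
plate (((582.9805908203125, 12.121627807617188), (170.0970001220703, 89.83068084716797), 75.3740005493164), np.float64(97.45857178883625))
cyl1 top ((620.9830932617188, 66.01661682128906), 14.846601486206055) [118.28135346 120.71354345 121.97085605] 1428
clock 49.80 ee [595.4  89.9 210.5] yaw -13.08  F [-0.6  0.5 -0.2] gap 0.502 ff 0.0
  -> dx -28.8 dy -198.9 dz 86.1 spin 0.000  n=3.5
```

```bash
python3 -m pendant '[{"dx":-6,"dy":-50,"dz":0,"spin":0},{"dx":-14,"dy":-100,"dz":10,"spin":0},{"dx":-22,"dy":-150,"dz":50,"spin":0},{"dx":-28.8,"dy":-199,"dz":86,"spin":0},{"dx":-28.8,"dy":-199,"dz":86,"spin":0},{"dx":-28.8,"dy":-199,"dz":86,"spin":0},{"dx":-28.8,"dy":-199,"dz":86,"spin":0},{"dx":-28.8,"dy":-199,"dz":86,"spin":0}]'
python3 - <<'E'
from h import *
p,w=cloud('wrist');X,Y,z=[w[...,i] for i in range(3)]
m=((z>39)&(z<46)&(X>504)&(X<640)&(Y>152)&(Y<337)).astype(np.uint8)
n,lab,st,_=cv2.connectedComponentsWithStats(m)
for i in range(1,n):
    if st[i,4]>60: print('cyl',cv2.minEnclosingCircle(w[lab==i][:,:2].astype(np.float32)),st[i,4],np.median(z[lab==i]))
goto(611.6,292.6,51,-13.1)
E
```

```text
clock: 50.8
ee_pos: [612.2, 292.0, 132.1]
tool_rot: [[0.974, -0.228, -0.011], [-0.228, -0.973, 0.03], [-0.018, -0.027, -0.999]]
wrist_force: [0.2, 0.2, -0.5]
finger_gap: 0.5
finger_force: 0.0
cyl ((611.3008422851562, 293.045654296875), 15.033098220825195) 1324 42.75779585780984
cyl ((539.0713500976562, 295.40863037109375), 15.130057334899902) 1113 42.799311130967595
clock 50.85 ee [612.  292.4 131.9] yaw -13.15  F [ 1.  -0.9 -0.5] gap 0.500 ff 0.0
  -> dx 1.0 dy 2.1 dz 80.9 spin -0.001  n=1.3
```

```bash
python3 -m pendant '[{"dx":1,"dy":2,"dz":30,"spin":0},{"dx":1,"dy":2,"dz":60,"spin":0},{"dx":1,"dy":2,"dz":80,"spin":0},{"dx":1,"dy":2,"dz":80,"spin":0},{"dx":1,"dy":2,"dz":80,"spin":0}]'; python3 -m pendant '[{"dx":0,"dy":0,"dz":0,"spin":0},{"dx":0,"dy":0,"dz":0,"spin":0},{"dx":0,"dy":0,"dz":0,"spin":0},{"dx":0,"dy":0,"dz":0,"spin":0},{"dx":0,"dy":0,"dz":0,"spin":0}]' 1; python3 -m pendant '[{"dx":0,"dy":0,"dz":-20,"spin":0},{"dx":0,"dy":0,"dz":-60,"spin":0},{"dx":0,"dy":0,"dz":-110,"spin":0},{"dx":-25,"dy":60,"dz":-150,"spin":0},{"dx":-50,"dy":60,"dz":-200,"spin":0},{"dx":-50,"dy":60,"dz":-200,"spin":0},{"dx":-50,"dy":60,"dz":-200,"spin":0}]'
python3 - <<'E'
from h import *
p,w=cloud('wrist'); np.save('pics/w16.npy',w);save('w16.png',p)
X,Y,z=[w[...,i] for i in range(3)]
hsv=cv2.cvtColor(p,cv2.COLOR_BGR2HSV); H,S,V=[hsv[...,i].astype(int) for i in range(3)]
m=(H>95)&(H<130)&(S>100)&(z>85)&(z<110); r=rect(w,m); print('plate',r)
a=np.radians(r[0][2]-90 if r[0][2]>45 else r[0][2]); O=np.array(r[0][0]); Rm=np.array([[np.cos(a),-np.sin(a)],[np.sin(a),np.cos(a)]])
print('yaw',np.degrees(a))
for n,q in dict(w1=(-23,-62),w2=(-23,62),w3=(23,-62),w4=(23,62)).items(): print(n,(O+Rm@q).round(1))
goto(574.4,78.6,170,-13.1)
E
```

```text
clock: 51.48
ee_pos: [611.6, 294.1, 52.0]
tool_rot: [[0.974, -0.226, -0.011], [-0.226, -0.974, 0.031], [-0.018, -0.027, -0.999]]
wrist_force: [-0.4, 0.7, 0.6]
finger_gap: 0.497
finger_force: 0.0
clock: 52.1
ee_pos: [611.2, 293.9, 51.8]
tool_rot: [[0.974, -0.226, -0.012], [-0.226, -0.974, 0.03], [-0.018, -0.027, -0.999]]
wrist_force: [0.0, -0.9, 5.5]
finger_gap: 0.315
finger_force: 30.0
clock: 52.98
ee_pos: [551.0, 241.1, 250.9]
tool_rot: [[0.974, -0.225, -0.012], [-0.225, -0.974, 0.031], [-0.018, -0.027, -0.999]]
wrist_force: [0.5, -1.0, -1.0]
finger_gap: 0.308
finger_force: 29.9
plate (((588.1101684570312, 32.49649429321289), (132.19009399414062, 89.68014526367188), 75.78028106689453), np.float64(97.34053294707218))
yaw -14.219718933105469
w1 [550.6 -22. ]
w2 [581.   98.2]
w3 [595.2 -33.3]
w4 [625.6  86.9]
clock 53.02 ee [550.8 241.  249.7] yaw -13.01  F [ 0.   0.4 -1.3] gap 0.312 ff 29.9
  -> dx 61.1 dy 154.9 dz 74.5 spin 0.002  n=2.9
```

```bash
python3 -m pendant '[{"dx":12,"dy":40,"dz":0,"spin":0},{"dx":26,"dy":90,"dz":5,"spin":0},{"dx":40,"dy":135,"dz":10,"spin":0},{"dx":44.5,"dy":150,"dz":15,"spin":0},{"dx":44.5,"dy":150,"dz":15,"spin":0},{"dx":44.5,"dy":150,"dz":15,"spin":0},{"dx":44.5,"dy":150,"dz":15,"spin":0}]'
cat >> h.py <<'E'
def wells(w,p):
    X,Y,z=[w[...,i] for i in range(3)]
    hsv=cv2.cvtColor(p,cv2.COLOR_BGR2HSV); H,S,V=[hsv[...,i].astype(int) for i in range(3)]
    m=(H>95)&(H<130)&(S>100)&(z>93)&(z<101); r=rect(w,m); print('plate',r)
    a=np.radians(r[0][2]-90 if r[0][2]>45 else r[0][2]); O=np.array(r[0][0])
    if max(r[0][1])<168: O=np.array([582.8,12.9])
    Rm=np.array([[np.cos(a),-np.sin(a)],[np.sin(a),np.cos(a)]]); print('yaw',np.degrees(a).round(2),'O',O)
    for n,q in dict(w1=(-23,-62),w2=(-23,62),w3=(23,-62),w4=(23,62)).items(): print(n,(O+Rm@q).round(1))
E
python3 - <<'E'
from h import *
p,w=cloud('wrist'); np.save('pics/w17.npy',w);save('w17.png',p)
wells(w,p)
X,Y,z=[w[...,i] for i in range(3)]
# direct: rim points of well floors
m=((z>79)&(z<88)&(np.hypot(X-583,Y-13)<85)).astype(np.uint8); n,lab,st,_=cv2.connectedComponentsWithStats(m)
for i in range(1,n):
    if st[i,4]>60: print('floor',cv2.minEnclosingCircle(w[lab==i][:,:2].astype(np.float32)),st[i,4])
goto(574,78,150,-13.1)
E
```

```text
clock: 53.9
ee_pos: [560.2, 87.2, 230.4]
tool_rot: [[0.975, -0.223, -0.013], [-0.223, -0.974, 0.031], [-0.019, -0.027, -0.999]]
wrist_force: [0.2, -0.1, -1.0]
finger_gap: 0.312
finger_force: 29.9
plate (((582.9537963867188, 12.690101623535156), (170.2510223388672, 89.51432037353516), 75.51642608642578), np.float64(97.48405061633963))
yaw -14.48 O [582.95379639  12.69010162]
w1 [545.2 -41.6]
w2 [576.2  78.5]
w3 [589.7 -53.1]
w4 [620.7  67. ]
floor ((625.9241943359375, 70.49803161621094), 15.022695541381836) 83
floor ((588.68505859375, -54.771610260009766), 16.380691528320312) 1228
floor ((575.54541015625, 79.15496826171875), 16.412616729736328) 1141
floor ((543.91455078125, -42.48617935180664), 16.37405014038086) 1060
clock 53.95 ee [560.2  86.9 230.5] yaw -12.89  F [ 0.  -0.6 -1.5] gap 0.312 ff 29.9
  -> dx 17.0 dy 7.7 dz 80.0 spin 0.004  n=1.3
```

View pics/w17.png

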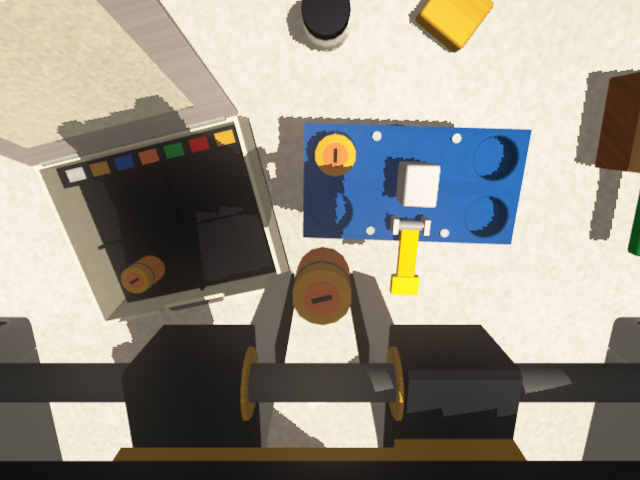

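Well 4 is filled at (335,155), and well 2 is at (331,210). Placing there.

```bash
python3 -m pendant '[{"dx":10,"dy":4,"dz":20,"spin":0},{"dx":19,"dy":8.1,"dz":50,"spin":0},{"dx":19,"dy":8.1,"dz":82,"spin":0},{"dx":19,"dy":8.1,"dz":84,"spin":0},{"dx":19,"dy":8.1,"dz":84,"spin":0},{"dx":19,"dy":8.1,"dz":84,"spin":0}]'
python3 - <<'E'
from h import *
goto(575.9,78,129.5,-13.1)
E
```

```text
clock: 54.7
ee_pos: [576.4, 75.3, 146.8]
tool_rot: [[0.974, -0.226, -0.011], [-0.226, -0.974, 0.03], [-0.018, -0.027, -0.999]]
wrist_force: [-0.5, 0.7, -1.4]
finger_gap: 0.312
finger_force: 29.8
clock 54.70 ee [576.4  75.3 146.8] yaw -13.04  F [-0.5  0.7 -1.4] gap 0.312 ff 29.8
  -> dx -0.8 dy -2.1 dz 17.4 spin 0.001  n=0.3
```

```bash
python3 -m pendant '[{"dx":-0.8,"dy":-2,"dz":0,"spin":0},{"dx":-0.8,"dy":-2,"dz":2,"spin":0},{"dx":-0.8,"dy":-2,"dz":6,"spin":0},{"dx":-0.8,"dy":-2,"dz":9,"spin":0},{"dx":-0.8,"dy":-2,"dz":9,"spin":0}]';  python3 -m pendant '[{"dx":0,"dy":0,"dz":3,"spin":0},{"dx":0,"dy":0,"dz":6,"spin":0},{"dx":0,"dy":0,"dz":7,"spin":0},{"dx":0,"dy":0,"dz":7,"spin":0}]'
```

```text
clock: 55.32
ee_pos: [575.2, 77.9, 136.6]
tool_rot: [[0.974, -0.226, -0.013], [-0.225, -0.974, 0.03], [-0.02, -0.026, -0.999]]
wrist_force: [-0.2, 0.1, -1.5]
finger_gap: 0.313
finger_force: 29.8
clock: 55.82
ee_pos: [575.3, 78.0, 129.9]
tool_rot: [[0.974, -0.226, -0.013], [-0.226, -0.974, 0.03], [-0.019, -0.026, -0.999]]
wrist_force: [0.3, 0.7, -0.9]
finger_gap: 0.309
finger_force: 29.8
```

```bash
python3 -m pendant '[{"dx":0,"dy":0,"dz":0,"spin":0},{"dx":0,"dy":0,"dz":0,"spin":0},{"dx":0,"dy":0,"dz":0,"spin":0},{"dx":0,"dy":0,"dz":0,"spin":0},{"dx":0,"dy":0,"dz":-20,"spin":0},{"dx":0,"dy":0,"dz":-60,"spin":0},{"dx":-40,"dy":-40,"dz":-80,"spin":0},{"dx":-60,"dy":-100,"dz":-80,"spin":0},{"dx":-80,"dy":-160,"dz":-60,"spin":0},{"dx":-84,"dy":-200,"dz":-10,"spin":0},{"dx":-84,"dy":-200,"dz":-10,"spin":0},{"dx":-84,"dy":-200,"dz":-10,"spin":0},{"dx":-84,"dy":-200,"dz":-10,"spin":0}]' 0
python3 - <<'E'
from h import *
p,w=cloud('wrist');X,Y,z=[w[...,i] for i in range(3)]
m=((z>39)&(z<46)&(X>504)&(X<640)&(Y>152)&(Y<337)).astype(np.uint8)
n,lab,st,_=cv2.connectedComponentsWithStats(m)
for i in range(1,n):
    if st[i,4]>60: print('cyl',cv2.minEnclosingCircle(w[lab==i][:,:2].astype(np.float32)),st[i,4],np.median(z[lab==i]))
goto(539.1,295,51.3,-13.1)
E
```

```text
clock: 57.45
ee_pos: [540.2, 289.6, 148.2]
tool_rot: [[0.973, -0.229, -0.01], [-0.228, -0.973, 0.03], [-0.017, -0.027, -0.999]]
wrist_force: [1.0, 0.1, -0.3]
finger_gap: 0.501
finger_force: 0.0
cyl ((539.0125122070312, 295.8044128417969), 15.042391777038574) 1176 42.76026577598
clock 57.50 ee [540.2 289.7 148.3] yaw -13.20  F [ 0.7 -0.5  0.5] gap 0.496 ff 0.0
  -> dx -0.6 dy -2.3 dz 97.1 spin -0.002  n=1.6
```

```bash
python3 -m pendant '[{"dx":-0.6,"dy":-2.5,"dz":35,"spin":0},{"dx":-0.6,"dy":-2.5,"dz":75,"spin":0},{"dx":-0.6,"dy":-2.5,"dz":96,"spin":0},{"dx":-0.6,"dy":-2.5,"dz":96,"spin":0},{"dx":-0.6,"dy":-2.5,"dz":96,"spin":0}]'; python3 -m pendant '[{"dx":0,"dy":0,"dz":0,"spin":0},{"dx":0,"dy":0,"dz":0,"spin":0},{"dx":0,"dy":0,"dz":0,"spin":0},{"dx":0,"dy":0,"dz":0,"spin":0},{"dx":0,"dy":0,"dz":0,"spin":0}]' 1; python3 -m pendant '[{"dx":0,"dy":0,"dz":-20,"spin":0},{"dx":0,"dy":0,"dz":-60,"spin":0},{"dx":0,"dy":0,"dz":-110,"spin":0},{"dx":10,"dy":50,"dz":-160,"spin":0},{"dx":25,"dy":100,"dz":-190,"spin":0},{"dx":40,"dy":155,"dz":-190,"spin":0},{"dx":55,"dy":210,"dz":-190,"spin":0},{"dx":55,"dy":240,"dz":-190,"spin":0},{"dx":55,"dy":240,"dz":-190,"spin":0},{"dx":55,"dy":240,"dz":-190,"spin":0},{"dx":55,"dy":240,"dz":-190,"spin":0}]'
python3 - <<'E'
from h import *
p,w=cloud('wrist'); np.save('pics/w18.npy',w);save('w18.png',p)
wells(w,p)
X,Y,z=[w[...,i] for i in range(3)]
m=((z>79)&(z<88)&(np.hypot(X-583,Y-13)<85)).astype(np.uint8); n,lab,st,_=cv2.connectedComponentsWithStats(m)
for i in range(1,n):
    if st[i,4]>60: print('floor',cv2.minEnclosingCircle(w[lab==i][:,:2].astype(np.float32)),st[i,4])
m=((z>112)&(z<126)&(np.hypot(X-600,Y-73)<55)).astype(np.uint8); n,lab,st,_=cv2.connectedComponentsWithStats(m)
for i in range(1,n):
    if st[i,4]>60: print('top',cv2.minEnclosingCircle(w[lab==i][:,:2].astype(np.float32)),st[i,4],np.median(z[lab==i]))
goto(589.5,-54.6,190,-13.1)
E
```

```text
clock: 58.12
ee_pos: [538.9, 296.6, 52.5]
tool_rot: [[0.974, -0.227, -0.01], [-0.227, -0.973, 0.031], [-0.017, -0.028, -0.999]]
wrist_force: [-0.2, 0.7, -0.2]
finger_gap: 0.499
finger_force: 0.0
clock: 58.75
ee_pos: [538.1, 296.9, 52.0]
tool_rot: [[0.974, -0.226, -0.012], [-0.226, -0.974, 0.03], [-0.018, -0.027, -0.999]]
wrist_force: [-0.2, -0.7, 5.1]
finger_gap: 0.311
finger_force: 30.0
clock: 60.12
ee_pos: [539.5, 47.1, 233.7]
tool_rot: [[0.975, -0.223, -0.012], [-0.223, -0.974, 0.031], [-0.019, -0.027, -0.999]]
wrist_force: [-1.0, 0.6, -1.1]
finger_gap: 0.309
finger_force: 29.9
plate (((583.1009521484375, 12.869720458984375), (170.3290557861328, 89.37478637695312), 75.49913787841797), np.float64(97.48632526901352))
yaw -14.5 O [583.10095215  12.86972046]
w1 [545.3 -41.4]
w2 [576.4  78.7]
w3 [589.8 -52.9]
w4 [620.9  67.1]
floor ((589.1331787109375, -53.66583251953125), 16.332881927490234) 1304
floor ((544.4622802734375, -41.725711822509766), 16.440473556518555) 1118
top ((620.0996704101562, 66.35051727294922), 14.935827255249023) 1406 120.63583735099601
top ((576.3677978515625, 77.5511474609375), 14.9345064163208) 1249 120.69829527256798
clock 60.17 ee [539.4  46.9 233.6] yaw -12.88  F [-0.3 -0.1 -0.8] gap 0.313 ff 29.9
  -> dx 72.2 dy 88.9 dz 39.8 spin 0.004  n=1.9
```

```bash
python3 -m pendant '[{"dx":18,"dy":25,"dz":0,"spin":0},{"dx":40,"dy":55,"dz":0,"spin":0},{"dx":71,"dy":88,"dz":0,"spin":0},{"dx":71,"dy":88,"dz":40,"spin":0},{"dx":71,"dy":88,"dz":80,"spin":0},{"dx":71,"dy":88,"dz":83,"spin":0},{"dx":71,"dy":88,"dz":83,"spin":0},{"dx":71,"dy":88,"dz":83,"spin":0}]'
python3 - <<'E'
from h import *
goto(588.7,-53.9,129.7,-13.1)
E
```

```text
clock: 61.18
ee_pos: [588.7, -54.0, 148.4]
tool_rot: [[0.974, -0.225, -0.01], [-0.225, -0.974, 0.03], [-0.016, -0.027, -1.0]]
wrist_force: [0.4, -0.1, -0.6]
finger_gap: 0.312
finger_force: 29.8
clock 61.17 ee [588.7 -54.  148.4] yaw -13.01  F [ 0.4 -0.1 -0.6] gap 0.312 ff 29.8
  -> dx 0.3 dy 0.4 dz 18.7 spin 0.002  n=0.3
```

```bash
python3 -m pendant '[{"dx":0.2,"dy":0.2,"dz":3,"spin":0},{"dx":0.2,"dy":0.2,"dz":6,"spin":0},{"dx":0.2,"dy":0.2,"dz":9,"spin":0},{"dx":0.2,"dy":0.2,"dz":11,"spin":0},{"dx":0.2,"dy":0.2,"dz":11,"spin":0}]';  python3 -m pendant '[{"dx":0,"dy":0,"dz":3,"spin":0},{"dx":0,"dy":0,"dz":6,"spin":0},{"dx":0,"dy":0,"dz":7.5,"spin":0},{"dx":0,"dy":0,"dz":7.5,"spin":0}]'
```

```text
clock: 61.8
ee_pos: [588.2, -56.4, 138.6]
tool_rot: [[0.974, -0.227, -0.01], [-0.227, -0.974, 0.028], [-0.016, -0.025, -1.0]]
wrist_force: [-2.9, -2.9, 14.6]
finger_gap: 0.308
finger_force: 30.1
clock: 62.3
ee_pos: [587.7, -53.6, 128.5]
tool_rot: [[0.974, -0.226, -0.012], [-0.225, -0.974, 0.03], [-0.019, -0.027, -0.999]]
wrist_force: [-1.9, 0.7, 2.5]
finger_gap: 0.315
finger_force: 30.0
```

```bash
python3 -m pendant '[{"dx":0,"dy":0,"dz":0,"spin":0},{"dx":0,"dy":0,"dz":0,"spin":0},{"dx":0,"dy":0,"dz":0,"spin":0},{"dx":0,"dy":0,"dz":0,"spin":0},{"dx":0,"dy":0,"dz":-20,"spin":0},{"dx":0,"dy":0,"dz":-60,"spin":0},{"dx":-50,"dy":-30,"dz":-120,"spin":0},{"dx":-100,"dy":-30,"dz":-180,"spin":0},{"dx":-100,"dy":-30,"dz":-210,"spin":0},{"dx":-100,"dy":-30,"dz":-210,"spin":0},{"dx":-100,"dy":-30,"dz":-210,"spin":0}]' 0
python3 - <<'E'
from h import *
p,w=cloud('wrist'); np.save('pics/w19.npy',w);save('w19.png',p)
wells(w,p)
X,Y,z=[w[...,i] for i in range(3)]
m=((z>110)&(z<128)&(np.hypot(X-583,Y-13)<100)).astype(np.uint8); n,lab,st,_=cv2.connectedComponentsWithStats(m)
for i in range(1,n):
    if st[i,4]>60: print('top',cv2.minEnclosingCircle(w[lab==i][:,:2].astype(np.float32)),st[i,4],np.percentile(z[lab==i],[5,50,95]))
hsv=cv2.cvtColor(p,cv2.COLOR_BGR2HSV); H,S,V=[hsv[...,i].astype(int) for i in range(3)]
m=(H>18)&(H<32)&(S>150)&(z>80)&(z<150)&(X<545)&(Y<100); print('lever',np.percentile(z[m],[2,50,98]))
E
```

```text
clock: 63.68
ee_pos: [499.4, -8.3, 340.7]
tool_rot: [[0.974, -0.226, -0.012], [-0.225, -0.974, 0.03], [-0.019, -0.027, -0.999]]
wrist_force: [0.4, -0.2, 0.1]
finger_gap: 0.497
finger_force: 0.0
plate (((583.0191040039062, 11.889610290527344), (169.75711059570312, 88.89825439453125), 76.86285400390625), np.float64(97.48902518044099))
yaw -13.14 O [583.019104    11.88961029]
w1 [546.5 -43.3]
w2 [574.7  77.5]
w3 [591.3 -53.7]
w4 [619.5  67. ]
top ((592.45703125, -53.86533737182617), 15.056471824645996) 777 [119.0153123  120.64617313 122.03339732]
top ((617.875, 66.20201110839844), 15.132164001464844) 815 [113.93443334 120.60489879 122.20399283]
top ((574.0074462890625, 76.08365631103516), 15.151768684387207) 735 [114.20520387 120.67928105 122.08286905]
lever [106.92308577 109.21351222 110.90435863]
```

View pics/w19.png

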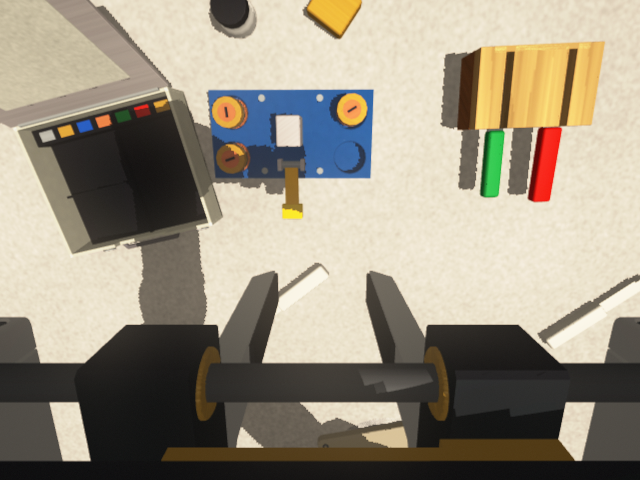

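The view shows three cylinders seated level in wells 2, 3 and 4 (tops ≈120.6 mm) and the case empty. The lever is level, the lid is back, and the red blade is home in its slot. Handing in.

```bash
python3 -c "
from bench import order; print(order.job_done())"
```

```text
the job is handed in; nothing more can be done
None
```

I handed in the job at about 64 s; the hand-in gave no verdict. By my last camera check the head is home and latched, the lid is past upright at about 114°, the blade is fully in its slot, and all three cylinders found stand fully down in wells 2, 3 and 4.

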